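# Feel which end of each press plunger is chamfered, and rack them all alike

## Robot

A 6-joint arm with a two-finger parallel gripper is mounted at the origin on the work surface. World frame = base frame: x ahead of the robot, y to its left, z up, the work surface at z = 0. Lengths are in mm, angles in rad, forces in N, time in s.
With the tool pointing down it reaches from about 325 to 850 mm from the base axis. Payload 4.4 kg.
Tool frame: the origin (TCP) lies on the centre line of the jaws, within the pads' length; the fingertips stand tip_extent ahead of it and the grasp point (between the pads) lies 3 mm ahead of it (tip_extent is the distance from the TCP to the fingertips, in mm); z points along the fingers, y is the line along which they close (so a half turn about z gives the same grasp; the last joint's range is limited). The gripper opens to 94 mm and grips with 3 to 60 N. Pads are 16 mm wide; open, the fingers measure 119 mm over their backs; the gripper's body (75 mm by 177 mm) begins 78 mm behind the grasp point.
Start: joints at [1.159, 0.207, 1.542, -0, 1.393, -0.15], TCP at [148.831, 555.406, 195.147] pointing down, gripper open.
Joint ranges: [-2.73, 2.73], [-0.86, 2.22], [0.23, 2.46], [-1.11, 4.25], [0.08, 2.63], [-2.82, 2.82]. Speed limits (rad/s): [2.79, 2.79, 3.14, 3.14, 3.14, 3.14].

## Interface

Orientations are given as a rotation vector (axis times angle).
In Python, from station import state, get_image, get_calibration, sign_off, tip_extent gives the robot as it stands. The module is installed in compiled form; this text tells all that it offers.
- The arm moves only by the shell command python3 -m jog 'ROWS' [OPENING] [FORCE]. ROWS is JSON, a list of rows, each a list of 2 entries, a list of its own where there are three numbers: the shift along the tool's x, y, z in m, then the turn, a rotation vector about the tool's x, y, z in rad. In form: [[[tx, ty, tz], [rx, ry, rz]], ...]. A call has 1 to 20 rows; each row is the pose to reach, as a shift and turn from the pose commanded when the call began, along the tool's axes at that moment; what a row does not reach only later rows make up. A row lasts 1/10 s, in which the tool goes at most 50 mm and 8.59 degrees, less where a joint would pass 70% of its speed; a pose out of reach is approached as far as the arm can. A call with a gripper value outside its range is refused whole. OPENING is the finger opening in m, from 0 to 0.094, set as the call begins (- or left out, the last holds). The fingers move at their own pace and stop on an object; FORCE is the grip in N (left out, the last holds). Time passes only in rows, so rows that repeat a pose let the fingers close. It gives the time, the measured TCP pose, the force, the opening and the grip force at its end, in the units of the state.
- state(): the state, without advancing time (a new reading comes with each control period).
- get_image(name): name is "scene" or "side" or "wrist"; returns the picture (384x512x3 uint8, red, green, blue); there is no depth.
- get_calibration(name): a dict with "K" (3x3 intrinsics, pixels), "camera_from_world" (4x4, takes a point from world to camera coordinates). Camera axes: x right, y up, looking along -z (the intrinsics and any distortion apply to the point x, -y, -z); pixel columns grow to the right and rows downward; lengths in mm; the calibration is good to about 2 mm. A picture is of the moment at which its call begins: read the wrist's pose just before it. get_calibration takes no time and is no camera call; for the wrist camera it gives the pose at the moment of the call.
- sign_off(): hands the job in; it is judged then, once.
The state is a dict: "clock": time; "q": joint angles; "joint_velocities": joint speeds; "effort": joint torques, N m; "ee_pos": TCP position; "eef_rot": TCP orientation; "force": force on the tool from outside, world axes, zero at the start; "torque": the same for the moment, N m; "width": finger opening in mm; "grasp_force": force on a finger pad.
Only numpy, scipy, OpenCV 4.12 (cv2) and the standard library are available. Lean on these libraries where they do the work, as an engineer would, in place of code of your own. Each camera call takes 0.05 s, during which the arm holds its last target. There are 200 camera calls.

## Task

The three press plungers on the mat have got mixed up end for end. Take them one at a time: push one end straight into the bore of the clamped press barrel until it stops firmly (a square end stops at the shoulder, a chamfered end goes 5 to 8 mm deeper), then lay that plunger, without dropping it, in a free notch pair of the rack with its chamfered end to the blue rail and its grip between the rails, before you take the next. Leave the beaker, the bottle and the petri dish where they stand.

Things in the scene. Friction and masses are not known exactly. Their poses are not given: they have to be found in the camera images.
- plunger_1_mid (a point): Plunger 1, a rod 150 mm long, 0.25 kg: blue square grip (26 x 26 x 60 mm) round its middle, 24 mm round steel shafts, a black end piece on each end. One end is square (24 mm to its face), the other chamfered (last 10 mm taper to 10 mm). Point: its centre, on its axis, 13 mm above the mat. x runs along it; which end is chamfered is not known and differs between them.
- plunger_2_mid (a point): Plunger 2, a rod 150 mm long, 0.25 kg: blue square grip (26 x 26 x 60 mm) round its middle, 24 mm round steel shafts, a black end piece on each end. One end is square (24 mm to its face), the other chamfered (last 10 mm taper to 10 mm). Point: its centre, on its axis, 13 mm above the mat. x runs along it; which end is chamfered is not known and differs between them.
- plunger_3_mid (a point): Plunger 3, a rod 150 mm long, 0.25 kg: blue square grip (26 x 26 x 60 mm) round its middle, 24 mm round steel shafts, a black end piece on each end. One end is square (24 mm to its face), the other chamfered (last 10 mm taper to 10 mm). Point: its centre, on its axis, 13 mm above the mat. x runs along it; which end is chamfered is not known and differs between them.
- barrel_mouth (a point): Centre of the bore's mouth, in the barrel's face, on the level bore axis, 75 mm above the bench. x points into the bore, z up. Mouth countersunk from 35 mm across to 28 mm at 6 mm depth; bore 28 mm across down to a flat shoulder.
- barrel_shoulder (a point): Centre of the flat shoulder in the bore, 35 mm inside the mouth, where it narrows abruptly from 28 mm to a throat 21 mm across. A plunger's square end stops here, 35 mm in; a chamfered end runs on into the throat and stops 40 to 43 mm in. Axes as barrel_mouth.
- barrel: Steel press barrel lying level in a blue saddle fixed to the bench: 110 mm long, 60 mm across, flange 68 mm across at the mouth; saddle base 120 x 110 mm. Point: centre of the saddle's underside. x as for barrel_mouth, which lies 55 mm back along x and 75 mm up.
- rack: Fixed rack: two parallel upright rails 12 mm thick, blue at x = +48 mm, white at x = -48 mm (84 mm clear between), on a white base 130 x 240 x 10 mm. Each rail has three 90 degree V notches, at y = -75, 0, +75 mm, 46 mm wide at the rail tops (66 mm up). All are empty at the start. Point: centre of its underside.
- rack_seat (a point): Where the centre of a plunger lies when it rests in the rack's middle notch pair (its two steel shafts in the notches, its grip between the rails): 60 mm above the bench. The outer two pairs seat it 75 mm to either side along y. x points along racked plungers to the blue rail, z up.
- rack_blue (a point): Middle of the rack's blue rail, 48 mm from rack_seat along its x.
- mat: Black rubber mat, 230 x 330 mm, 3 mm thick, fixed. The plungers lie on it side by side, about 100 mm apart along its y, within 0.2 rad of its x. Point: centre of its underside.
- beaker: Bystander: glass beaker with a handle, 70 mm across, 90 mm tall. Point: centre of its underside.
- bottle: Bystander: amber glass bottle with a blue cap, 62 mm across, 130 mm tall. Point: centre of its underside.
- dish: Bystander: closed petri dish, 94 mm across, 16 mm tall. Point: centre of its underside.
Things that resemble listed ones, but are neither listed nor needed, are in the scene too. What is shaped like the part that bears plunger_1_mid but orange or turquoise is not meant. What is shaped like the part that bears plunger_3_mid but turquoise is not meant.

How it is judged (in metres and radians):
On the way, in this order (a step that is already met when the one before it is completed fails the run):
1. a first plunger is pushed against the stop in the barrel's bore (((distance between plunger_1_mid and barrel_mouth below 0.0428 m and angle between the x axis of plunger_1_mid and the x axis of barrel_mouth, either way round below 0.15 rad and contact force between plunger_1 and barrel above 0.8 N) or (distance between plunger_2_mid and barrel_mouth below 0.0428 m and angle between the x axis of plunger_2_mid and the x axis of barrel_mouth, either way round below 0.15 rad and contact force between plunger_2 and barrel above 0.8 N) or (distance between plunger_3_mid and barrel_mouth below 0.0428 m and angle between the x axis of plunger_3_mid and the x axis of barrel_mouth, either way round below 0.15 rad and contact force between plunger_3 and barrel above 0.8 N))), for 0.05 s.
2. with one plunger racked the right way round, a second one is pushed against the stop in the bore ((((x of plunger_1_c3 in the frame of rack_seat between 0.052 and 0.084 m and y of plunger_1_mid in the frame of rack_seat between -0.09 and 0.09 m and z of plunger_1_mid in the frame of rack_seat between -0.006 and 0.006 m and angle between the x axis of plunger_1_mid and the x axis of rack_seat, either way round below 0.1 rad) and (distance between plunger_2_mid and barrel_mouth below 0.0428 m and angle between the x axis of plunger_2_mid and the x axis of barrel_mouth, either way round below 0.15 rad and contact force between plunger_2 and barrel above 0.8 N)) or ((x of plunger_1_c3 in the frame of rack_seat between 0.052 and 0.084 m and y of plunger_1_mid in the frame of rack_seat between -0.09 and 0.09 m and z of plunger_1_mid in the frame of rack_seat between -0.006 and 0.006 m and angle between the x axis of plunger_1_mid and the x axis of rack_seat, either way round below 0.1 rad) and (distance between plunger_3_mid and barrel_mouth below 0.0428 m and angle between the x axis of plunger_3_mid and the x axis of barrel_mouth, either way round below 0.15 rad and contact force between plunger_3 and barrel above 0.8 N)) or ((x of plunger_2_c3 in the frame of rack_seat between 0.052 and 0.084 m and y of plunger_2_mid in the frame of rack_seat between -0.09 and 0.09 m and z of plunger_2_mid in the frame of rack_seat between -0.006 and 0.006 m and angle between the x axis of plunger_2_mid and the x axis of rack_seat, either way round below 0.1 rad) and (distance between plunger_1_mid and barrel_mouth below 0.0428 m and angle between the x axis of plunger_1_mid and the x axis of barrel_mouth, either way round below 0.15 rad and contact force between plunger_1 and barrel above 0.8 N)) or ((x of plunger_2_c3 in the frame of rack_seat between 0.052 and 0.084 m and y of plunger_2_mid in the frame of rack_seat between -0.09 and 0.09 m and z of plunger_2_mid in the frame of rack_seat between -0.006 and 0.006 m and angle between the x axis of plunger_2_mid and the x axis of rack_seat, either way round below 0.1 rad) and (distance between plunger_3_mid and barrel_mouth below 0.0428 m and angle between the x axis of plunger_3_mid and the x axis of barrel_mouth, either way round below 0.15 rad and contact force between plunger_3 and barrel above 0.8 N)) or ((x of plunger_3_c3 in the frame of rack_seat between 0.052 and 0.084 m and y of plunger_3_mid in the frame of rack_seat between -0.09 and 0.09 m and z of plunger_3_mid in the frame of rack_seat between -0.006 and 0.006 m and angle between the x axis of plunger_3_mid and the x axis of rack_seat, either way round below 0.1 rad) and (distance between plunger_1_mid and barrel_mouth below 0.0428 m and angle between the x axis of plunger_1_mid and the x axis of barrel_mouth, either way round below 0.15 rad and contact force between plunger_1 and barrel above 0.8 N)) or ((x of plunger_3_c3 in the frame of rack_seat between 0.052 and 0.084 m and y of plunger_3_mid in the frame of rack_seat between -0.09 and 0.09 m and z of plunger_3_mid in the frame of rack_seat between -0.006 and 0.006 m and angle between the x axis of plunger_3_mid and the x axis of rack_seat, either way round below 0.1 rad) and (distance between plunger_2_mid and barrel_mouth below 0.0428 m and angle between the x axis of plunger_2_mid and the x axis of barrel_mouth, either way round below 0.15 rad and contact force between plunger_2 and barrel above 0.8 N)))), for 0.05 s.
3. with two plungers racked the right way round, the third is pushed against the stop in the bore ((((x of plunger_1_c3 in the frame of rack_seat between 0.052 and 0.084 m and y of plunger_1_mid in the frame of rack_seat between -0.09 and 0.09 m and z of plunger_1_mid in the frame of rack_seat between -0.006 and 0.006 m and angle between the x axis of plunger_1_mid and the x axis of rack_seat, either way round below 0.1 rad) and (x of plunger_2_c3 in the frame of rack_seat between 0.052 and 0.084 m and y of plunger_2_mid in the frame of rack_seat between -0.09 and 0.09 m and z of plunger_2_mid in the frame of rack_seat between -0.006 and 0.006 m and angle between the x axis of plunger_2_mid and the x axis of rack_seat, either way round below 0.1 rad) and (distance between plunger_3_mid and barrel_mouth below 0.0428 m and angle between the x axis of plunger_3_mid and the x axis of barrel_mouth, either way round below 0.15 rad and contact force between plunger_3 and barrel above 0.8 N)) or ((x of plunger_1_c3 in the frame of rack_seat between 0.052 and 0.084 m and y of plunger_1_mid in the frame of rack_seat between -0.09 and 0.09 m and z of plunger_1_mid in the frame of rack_seat between -0.006 and 0.006 m and angle between the x axis of plunger_1_mid and the x axis of rack_seat, either way round below 0.1 rad) and (x of plunger_3_c3 in the frame of rack_seat between 0.052 and 0.084 m and y of plunger_3_mid in the frame of rack_seat between -0.09 and 0.09 m and z of plunger_3_mid in the frame of rack_seat between -0.006 and 0.006 m and angle between the x axis of plunger_3_mid and the x axis of rack_seat, either way round below 0.1 rad) and (distance between plunger_2_mid and barrel_mouth below 0.0428 m and angle between the x axis of plunger_2_mid and the x axis of barrel_mouth, either way round below 0.15 rad and contact force between plunger_2 and barrel above 0.8 N)) or ((x of plunger_2_c3 in the frame of rack_seat between 0.052 and 0.084 m and y of plunger_2_mid in the frame of rack_seat between -0.09 and 0.09 m and z of plunger_2_mid in the frame of rack_seat between -0.006 and 0.006 m and angle between the x axis of plunger_2_mid and the x axis of rack_seat, either way round below 0.1 rad) and (x of plunger_3_c3 in the frame of rack_seat between 0.052 and 0.084 m and y of plunger_3_mid in the frame of rack_seat between -0.09 and 0.09 m and z of plunger_3_mid in the frame of rack_seat between -0.006 and 0.006 m and angle between the x axis of plunger_3_mid and the x axis of rack_seat, either way round below 0.1 rad) and (distance between plunger_1_mid and barrel_mouth below 0.0428 m and angle between the x axis of plunger_1_mid and the x axis of barrel_mouth, either way round below 0.15 rad and contact force between plunger_1 and barrel above 0.8 N)))), for 0.05 s.
At the end, for the whole second after the job is handed in: All three plungers rest in the rack, each in its own notch pair, chamfered end to the blue rail: axis within 6 mm of seated height and 0.1 rad of the rack's x, centre within 16 mm of mid-rails. Each was pushed onto the stop in the bore (32 mm or more in) before racking. (c3: chamfered end piece) (x of plunger_1_c3 in the frame of rack_seat between 0.052 and 0.084 m and y of plunger_1_mid in the frame of rack_seat between -0.09 and 0.09 m and z of plunger_1_mid in the frame of rack_seat between -0.006 and 0.006 m and angle between the x axis of each of plunger_1_mid, plunger_2_mid, plunger_3_mid and the x axis of rack_seat, either way round below 0.1 rad and x of plunger_2_c3 in the frame of rack_seat between 0.052 and 0.084 m and y of plunger_2_mid in the frame of rack_seat between -0.09 and 0.09 m and z of plunger_2_mid in the frame of rack_seat between -0.006 and 0.006 m and x of plunger_3_c3 in the frame of rack_seat between 0.052 and 0.084 m and y of plunger_3_mid in the frame of rack_seat between -0.09 and 0.09 m and z of plunger_3_mid in the frame of rack_seat between -0.006 and 0.006 m and linear speed of each of plunger_1, plunger_2, plunger_3 below 0.02 m/s); the robot touches nothing.
It fails at once if the beaker is pushed more than 30 mm or knocked over (distance of beaker from where it was at the start of the episode above 0.03 m or angle between beaker's own z axis and vertical above 0.4 rad).
It fails at once if the bottle is pushed more than 30 mm or knocked over (distance of bottle from where it was at the start of the episode above 0.03 m or angle between bottle's own z axis and vertical above 0.4 rad).
It fails at once if the dish is pushed more than 30 mm or knocked over (distance of dish from where it was at the start of the episode above 0.03 m or angle between dish's own z axis and vertical above 0.4 rad).
It fails at once if a plunger is dropped (falls free by more than about 25 mm) ((linear speed of plunger_1 above 0.7 m/s and contact force between plunger_1 and the fingers below 0.1 N) or (linear speed of plunger_2 above 0.7 m/s and contact force between plunger_2 and the fingers below 0.1 N) or (linear speed of plunger_3 above 0.7 m/s and contact force between plunger_3 and the fingers below 0.1 N)).
It also fails if it takes over 72 s, if anything falls off the work surface, if the arm or the gripper's body presses on something with over 40 N, if the wrist force passes 120 N, or if a joint passes its speed limit or range.

## Working session

There is one attempt and no reset: what is moved stays moved. The work goes in short steps, Python scripts to look and compute and a shell command to move; the robot and the scene stay as the last step left them, time stands still between calls to the robot, and variables do not carry over. Pictures are saved under pics/ and viewed, at most 10 in all, crops included, and the job is handed in when it is done.

```bash
mkdir -p pics; cat > h.py <<'E'
import numpy as np, cv2
from station import *
from scipy.spatial.transform import Rotation as R
def grab(n,f):
    c=get_calibration(n); im=get_image(n); cv2.imwrite(f,im[:,:,::-1]); return im,c
def ray(c,u,v):
    K=np.array(c["K"]);T=np.array(c["camera_from_world"])
    d=np.linalg.inv(K)@[u,v,1]; d=d*[1,-1,-1]
    Rm=T[:3,:3]; return -Rm.T@T[:3,3], Rm.T@d
def onz(c,u,v,z):
    o,d=ray(c,u,v); return o+d*(z-o[2])/d[2]
def proj(c,p):
    K=np.array(c["K"]);T=np.array(c["camera_from_world"])
    q=(T@np.append(p,1))[:3]*[1,-1,-1]; q=K@q; return q[:2]/q[2]
E
python3 - <<'E'
from h import *
s=state();print(s,tip_extent)
a,c=grab("scene","pics/s0.png");b,d=grab("side","pics/d0.png")
import json
for k in(c,d):print(k)
w,e=grab("wrist","pics/w0.png")
cv2.imwrite("pics/two.png",np.hstack([cv2.resize(x[:,:,::-1],(400,300)) for x in(b,w)]))
cv2.imwrite("pics/s0b.png",cv2.resize(a[:,:,::-1],(800,600)))
E
```

```text
{'clock': 0.0, 'q': array([ 1.15851329e+00,  2.07417163e-01,  1.54290131e+00,  2.09774225e-05,
        1.39347979e+00, -1.50535848e-01]), 'joint_velocities': array([-0.00065958,  0.00099578,  0.00016328,  0.00244501, -0.00272599,
        0.00050744]), 'effort': array([ 2.37683969e-03, -3.70881379e+01, -2.81415814e+01,  6.98120054e-02,
        3.61345557e-02, -1.64482353e-04]), 'ee_pos': array([148.4913358 , 554.66710301, 194.01739996]), 'eef_rot': array([-0.40990189, -3.11409715,  0.00331861]), 'force': array([ 0.289143  , -0.96237114, -0.27813183]), 'torque': array([ 0.00787092,  0.00222248, -0.04768319]), 'grasp_force': 0.0, 'width': 93.81353238648377} 22.0
{'K': array([[461.50332034,   0.        , 261.39669787],
       [  0.        , 461.50332034, 199.4272642 ],
       [  0.        ,   0.        ,   1.        ]]), 'camera_from_world': array([[ 6.42658710e-01,  7.66044688e-01, -1.28576543e-02,
        -3.94734861e+02],
       [-5.75310062e-01,  4.93592588e-01,  6.52215218e-01,
         1.76559156e+02],
       [ 5.05972446e-01, -4.11754652e-01,  7.57924792e-01,
        -1.77664207e+03],
       [ 0.00000000e+00,  0.00000000e+00,  0.00000000e+00,
         1.00000000e+00]])}
{'K': array([[376.63993381,   0.        , 251.75747708],
       [  0.        , 376.63993381, 193.29008804],
       [  0.        ,   0.        ,   1.        ]]), 'camera_from_world': array([[-9.95424648e-01, -9.35777807e-02,  1.93123989e-02,
         5.19900957e+02],
       [ 6.72447940e-02, -5.42496887e-01,  8.37362087e-01,
        -2.87924160e+01],
       [-6.78815695e-02,  8.34829519e-01,  5.46307392e-01,
        -1.38410511e+03],
       [ 0.00000000e+00,  0.00000000e+00,  0.00000000e+00,
         1.00000000e+00]])}
```

View pics/s0b.png

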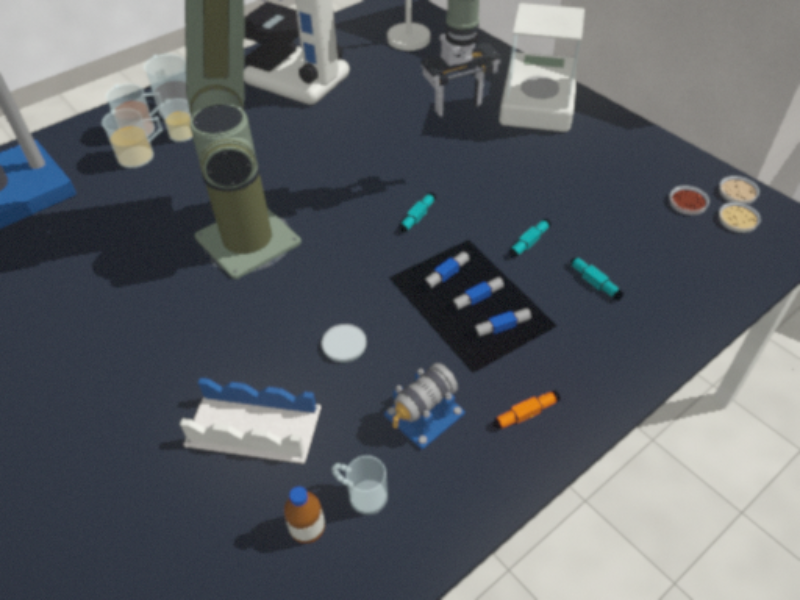

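View pics/two.png

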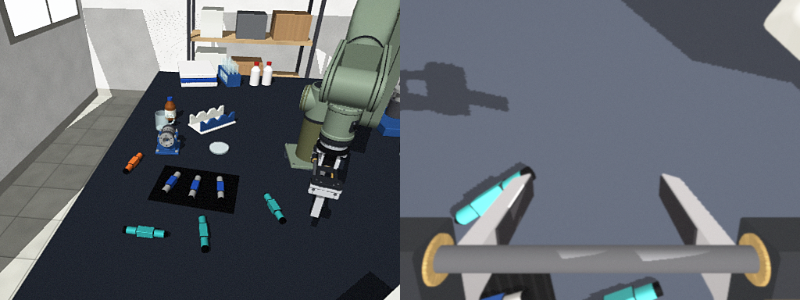

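The scene (800-px scale) shows three blue-grip plungers on the mat at (447,270), (479,293) and (503,322). The look-alikes are turquoise at (418,212), (531,238) and (597,277), and orange at (527,409). The barrel's flange faces up and right at about (443,380). The rack is at (250,420) with its blue rail on the robot side.

```bash
python3 - <<'E'
from h import *
s=cv2.imread("pics/s0.png");d=cv2.imread("pics/d0.png")
cs,cd=get_calibration("scene"),get_calibration("side")
for n,im,c in(("scene",s,cs),("side",d,cd)):
    h=cv2.cvtColor(im,cv2.COLOR_BGR2HSV)
    m=cv2.inRange(h,(105,120,60),(125,255,255))
    k,l,st,ce=cv2.connectedComponentsWithStats(m)
    for i in range(1,k):
        if st[i,4]>25: print(n,ce[i].round(1),st[i].tolist(),"z16",onz(c,*ce[i],16).round(),"z60",onz(c,*ce[i],60).round())
A=s[120:370,90:390]
cv2.imwrite("pics/crop.png",np.vstack([cv2.resize(s[130:250,230:370],(700,600))[:300*2]]))
B=np.vstack([cv2.resize(s[220:320,100:310],(630,300),interpolation=2),cv2.resize(d[130:280,180:330],(300,300),interpolation=2).repeat(1,0) if 0 else cv2.resize(d[125:275,180:495],(630,300),interpolation=2)])
cv2.imwrite("pics/crop2.png",B)
E
```

```text
scene [195.3  14.2] [193, 9, 6, 11, 46] z16 [-776.  708.   16.] z60 [-702.  664.   60.]
scene [197.9  33.6] [196, 29, 5, 10, 42] z16 [-604.  606.   16.] z60 [-537.  565.   60.]
scene [ 19.4 118.5] [0, 89, 49, 58, 1574] z16 [-540. -333.   16.] z60 [-474. -340.   60.]
scene [286.1 171.6] [278, 164, 17, 17, 150] z16 [402. 296.  16.] z60 [433. 266.  60.]
scene [306.1 186.7] [297, 180, 18, 15, 162] z16 [504. 299.  16.] z60 [531. 270.  60.]
scene [321.8 205.5] [312, 199, 19, 15, 186] z16 [602. 280.  16.] z60 [625. 251.  60.]
scene [164.1 252.4] [127, 242, 75, 21, 767] z16 [ 415. -234.   16.] z60 [ 446. -244.   60.]
scene [276.2 270.5] [256, 253, 42, 34, 568] z16 [695.  -8.  16.] z60 [715. -27.  60.]
scene [190.3 316.5] [185, 311, 11, 12, 112] z16 [ 651. -295.   16.] z60 [ 673. -303.   60.]
side [294.7 100.4] [279, 83, 30, 29, 398] z16 [  360. -1000.    16.] z60 [ 364. -872.   60.]
side [253.5 102.1] [231, 100, 47, 6, 243] z16 [ 600. -933.   16.] z60 [ 590. -809.   60.]
side [216.8 125.4] [214, 123, 7, 6, 40] z16 [ 753. -566.   16.] z60 [ 733. -463.   60.]
side [497.9 161.3] [482, 140, 30, 35, 660] z16 [-515. -347.   16.] z60 [-460. -258.   60.]
side [278.3 155.3] [256, 142, 45, 26, 486] z16 [ 433. -280.   16.] z60 [ 433. -194.   60.]
side [214.6 189.7] [198, 175, 33, 24, 397] z16 [658.  29.  16.] z60 [645.  96.  60.]
side [219.7 231.3] [211, 224, 16, 17, 145] z16 [600. 268.  16.] z60 [589. 321.  60.]
side [249.3 236.4] [243, 230, 13, 14, 115] z16 [504. 282.  16.] z60 [499. 335.  60.]
side [281.8 237.5] [277, 232, 10, 12, 109] z16 [403. 275.  16.] z60 [404. 329.  60.]
```

View pics/crop2.png

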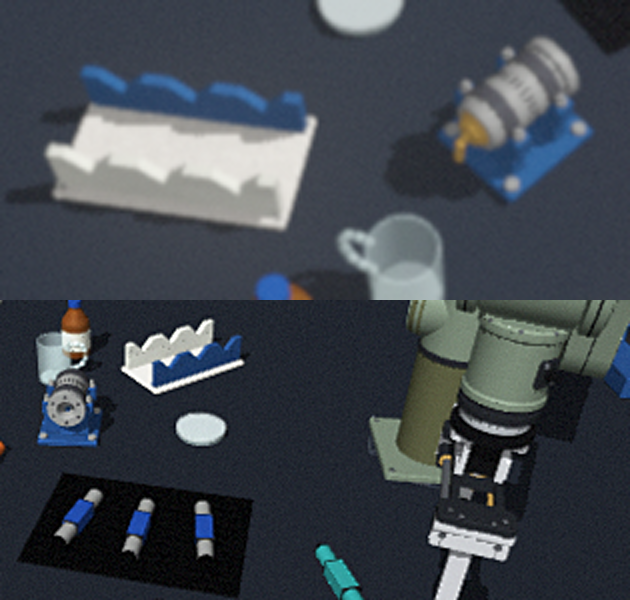

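View pics/crop.png

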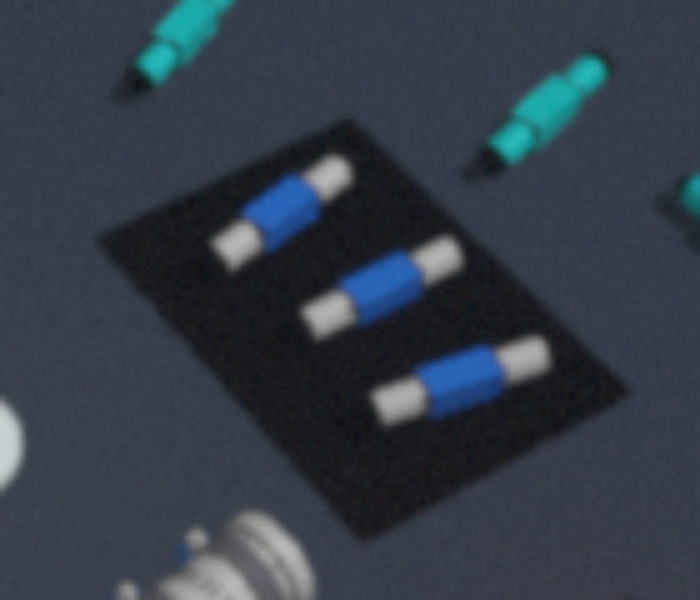

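Crops: the three plungers lie on the black mat at world (402,286), (504,290) and (601,274) mm. All three have blue grips, so none is a turquoise or orange look-alike. The barrel bore opens towards +y, near (690,50), and the rack's blue rail is on the +y side.

```bash
cat >> h.py <<'E'
def goto(p,yaw,tilt=None):
    """rows entry from present pose to tool-down at p mm, tool x at world yaw"""
    s=state(); R0=R.from_rotvec(s["eef_rot"])
    R1=R.from_euler("z",yaw)*R.from_euler("x",np.pi)
    sh=R0.inv().apply(np.array(p)-s["ee_pos"])/1000; t=(R0.inv()*R1).as_rotvec()
    print("shift",sh.round(4),"turn",t.round(4)); return sh,t
E
python3 - <<'E'
from h import *
s=state(); R0=R.from_rotvec(s["eef_rot"]);print(R0.as_matrix().round(3))
c=get_calibration("wrist");T=np.array(c["camera_from_world"]);print(c["K"])
o=-T[:3,:3].T@T[:3,3];print("cam in tool",R0.inv().apply(o-s["ee_pos"]).round(1));print("cam axes in tool",(R0.as_matrix().T@T[:3,:3].T).round(3))
goto([620,170,330],-np.pi/2); goto([620,170,330],np.pi/2)
E
```

```text
[[-0.966  0.259 -0.001]
 [ 0.259  0.966 -0.002]
 [ 0.    -0.002 -1.   ]]
[[332.44054356   0.         250.9087773 ]
 [  0.         332.44054356 190.51651324]
 [  0.           0.           1.        ]]
cam in tool [  79.6    0.4 -189.3]
cam axes in tool [[ 0.001  0.963  0.269]
 [ 1.    -0.001 -0.   ]
 [ 0.     0.269 -0.963]]
shift [-0.5549 -0.2499 -0.1355] turn [-1.0000e-03 -1.8000e-03 -1.8326e+00]
shift [-0.5549 -0.2499 -0.1355] turn [-1.600e-03  9.000e-04  1.309e+00]
```

```bash
python3 - <<'E'
from h import *
goto([560,0,330],np.pi/2)
E
```

```text
shift [-0.541  -0.4297 -0.1351] turn [-1.600e-03  9.000e-04  1.309e+00]
```

```bash
python3 -m jog '[[[-0.04,-0.03,-0.02],[0,0,0.1]],[[-0.08,-0.06,-0.04],[0,0,0.2]],[[-0.12,-0.09,-0.06],[0,0,0.3]],[[-0.16,-0.12,-0.08],[0,0,0.4]],[[-0.2,-0.15,-0.1],[0,0,0.5]],[[-0.24,-0.18,-0.12],[0,0,0.6]],[[-0.28,-0.21,-0.13],[0,0,0.7]],[[-0.32,-0.24,-0.135],[0,0,0.8]],[[-0.36,-0.27,-0.135],[0,0,0.9]],[[-0.4,-0.3,-0.135],[0,0,1.0]],[[-0.44,-0.33,-0.135],[0,0,1.1]],[[-0.475,-0.36,-0.135],[0,0,1.2]],[[-0.51,-0.39,-0.135],[0,0,1.3]],[[-0.53,-0.42,-0.135],[0,0,1.309]],[[-0.541,-0.43,-0.135],[-0.0016,0.0009,1.309]],[[-0.541,-0.43,-0.135],[-0.0016,0.0009,1.309]],[[-0.541,-0.43,-0.135],[-0.0016,0.0009,1.309]],[[-0.541,-0.43,-0.135],[-0.0016,0.0009,1.309]]]' 0.06 30
python3 - <<'E'
from h import *
w,c=grab("wrist","pics/w1.png")
import json;json.dump({k:np.array(v).tolist() for k,v in c.items() if k in("K","camera_from_world")},open("w1.json","w"))
cv2.imwrite("pics/w1b.png",cv2.resize(w[:,:,::-1],(800,600)))
E
```

```text
clock: 1.95
ee_pos: [559.5, 1.9, 330.4]
eef_rot: [-2.218, -2.223, -0.003]
force: [-0.5, 0.5, -0.7]
width: 60.1
grasp_force: 0.0
```

View pics/w1b.png

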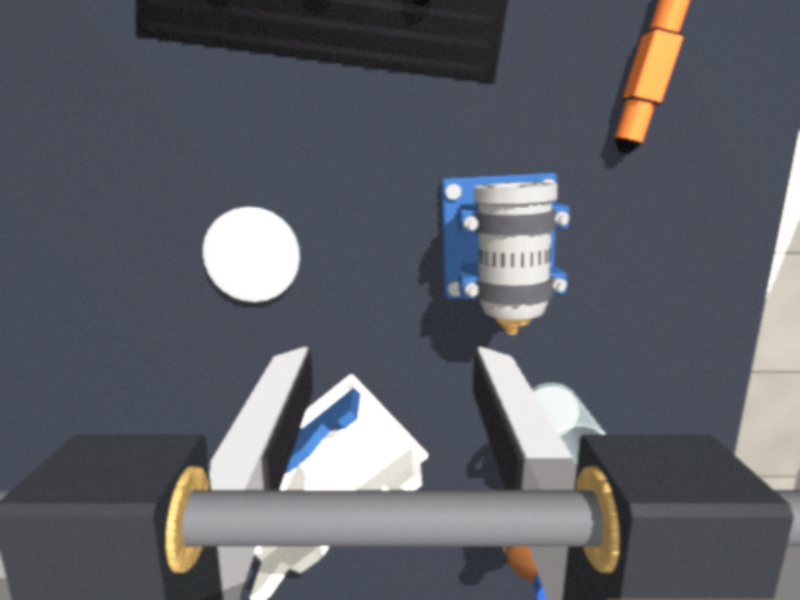

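The wrist view shows the barrel with its mouth at about (516,187) in the 800-px picture, facing image-up (+y). The dish is at (251,255), the beaker at (552,410) and the bottle near (525,560). The rack lies between the fingers at (345,450), rotated roughly 40° to the image. Next I measure the barrel from this picture and move to look at the plungers.

```bash
python3 - <<'E'
from h import *
import json
c=json.load(open("w1.json")); im=cv2.imread("pics/w1.png")
h=cv2.cvtColor(im,cv2.COLOR_BGR2HSV)
m=cv2.inRange(h,(100,120,60),(125,255,255)); m[:, :270]=0;m[210:]=0;m[:,370:]=0
p=cv2.findNonZero(m).reshape(-1,2)
hull=cv2.convexHull(p).reshape(-1,2); q=cv2.approxPolyDP(hull,3,True).reshape(-1,2)
for z in(5,10):print([onz(c,*k,z)[:2].round().tolist() for k in q], q.tolist() if z==5 else "")
w=np.array([onz(c,*k,8)[:2] for k in hull]).astype(np.float32);print("rect",cv2.minAreaRect(w))
k=1.5625
# silhouettes per row of the grey barrel (bright, low sat)
g=(h[:,:,1]<60)&(h[:,:,2]>110)
for r in range(114,200,6):
    x=np.flatnonzero(g[r,300:360])+300
    if len(x): print(r,x.min(),x.max(),onz(c,(x.min()+x.max())/2,r,75)[:2].round(1))
print("front mid top z109",onz(c,515.5/k,185/k,109).round())
goto([500,190,220],np.pi/2)
E
```

```text
[[715.0, 63.0], [730.0, 32.0], [735.0, -56.0], [613.0, -61.0], [607.0, 57.0]] [[355, 111], [363, 132], [361, 187], [285, 190], [283, 115]]
[[714.0, 63.0], [728.0, 32.0], [733.0, -54.0], [613.0, -60.0], [606.0, 57.0]] 
rect ((669.871826171875, 1.3605155944824219), (123.57740020751953, 121.8305892944336), 3.3443551063537598)
120 304 357 [662.6  53.6]
126 304 356 [662.5  45.9]
132 307 352 [662.3  38.1]
138 300 359 [662.9  30.2]
144 300 354 [660.   22.2]
150 308 351 [663.9  14.1]
156 308 351 [664.5   6. ]
162 312 351 [667.7  -2.2]
168 312 351 [668.3 -10.5]
174 308 351 [666.1 -18.8]
180 311 359 [674.2 -27.3]
186 300 359 [667.2 -35.8]
192 322 350 [676.8 -44.4]
198 311 349 [669.1 -53.2]
front mid top z109 [654.  58. 109.]
shift [ 0.188  -0.0591  0.1108] turn [ 0.001  -0.002   0.0026]
```

```bash
python3 -m jog '[[[0.04,-0.012,0.02],[0,0,0]],[[0.085,-0.025,0.045],[0,0,0]],[[0.13,-0.04,0.07],[0,0,0]],[[0.17,-0.052,0.095],[0,0,0]],[[0.188,-0.059,0.111],[0.001,-0.002,0.0026]],[[0.188,-0.059,0.111],[0.001,-0.002,0.0026]],[[0.188,-0.059,0.111],[0.001,-0.002,0.0026]]]'
cat >> h.py <<'E'
def plungers(im,c):
    h=cv2.cvtColor(im,cv2.COLOR_RGB2HSV)
    m=cv2.inRange(h,(105,110,50),(125,255,255)); out=[]
    for k in cv2.findContours(m,cv2.RETR_EXTERNAL,cv2.CHAIN_APPROX_NONE)[0]:
        if cv2.contourArea(k)<400: continue
        w=np.array([onz(c,*p,29)[:2] for p in k.reshape(-1,2)]).astype(np.float32)
        r=cv2.minAreaRect(w); out.append((r,cv2.minAreaRect(k)[0])); print([np.round(v,1).tolist() if np.ndim(v) else round(v,1) for v in r],np.round(out[-1][1]))
    return out
E
python3 - <<'E'
from h import *
print(state()["ee_pos"])
w,c=grab("wrist","pics/w2.png")
plungers(w,c)
cv2.imwrite("pics/w2b.png",cv2.resize(w[:,:,::-1],(800,600)))
E
```

```text
clock: 2.7
ee_pos: [500.4, 189.3, 219.7]
eef_rot: [2.22, 2.222, -0.001]
force: [-0.1, 0.1, -0.2]
width: 60.1
grasp_force: 0.0
[500.42928294 189.34223714 219.74272003]
[[664.4, 59.5], [83.4, 32.6], 4.1] [382. 268.]
[[600.3, 279.2], [56.5, 33.0], 72.6] [344.  87.]
[[407.3, 292.4], [33.0, 56.3], 4.1] [166.  74.]
[[505.8, 296.7], [56.2, 28.9], 82.8] [257.  70.]
```

View pics/w2b.png

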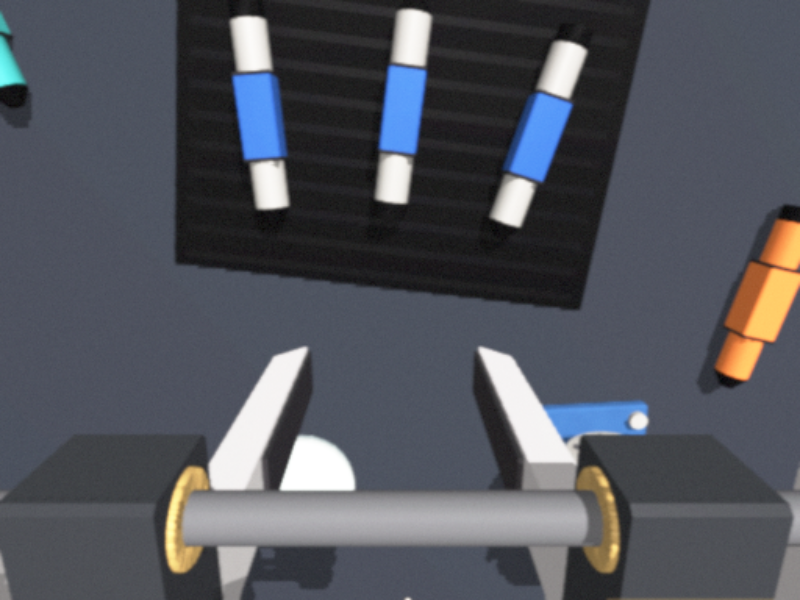

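The wrist view shows the three blue plungers on the mat at (260,115), (403,110) and (540,135). Some of the orange look-alike shows at right, and turquoise at the far left. I take the middle one first.

```bash
python3 -m jog '[[[0.03,0.002,0.035],[0,0,0.04]],[[0.07,0.004,0.075],[0,0,0.1]],[[0.1,0.005,0.11],[0,0,0.126]],[[0.108,0.005,0.14],[0,0,0.126]],[[0.108,0.005,0.165],[0,0,0.126]],[[0.108,0.005,0.185],[0,0,0.126]],[[0.108,0.005,0.1925],[0,0,0.126]],[[0.108,0.005,0.1925],[0,0,0.126]]]' 0.06
python3 -m jog '[[[0,0,0],[0,0,0]],[[0,0,0],[0,0,0]],[[0,0,0],[0,0,0]],[[0,0,0],[0,0,0]],[[0,0,0],[0,0,0]],[[0,0,0],[0,0,0]],[[0,0,0],[0,0,0]]]' 0.015 40
python3 - <<'E'
from h import *
goto([656,160,87],np.pi/2+.055)
E
```

```text
clock: 3.55
ee_pos: [507.0, 295.3, 26.8]
eef_rot: [2.361, 2.072, -0.001]
force: [0.0, 0.5, 0.2]
width: 60.0
grasp_force: 0.0
clock: 4.25
ee_pos: [506.3, 296.2, 26.9]
eef_rot: [2.359, 2.074, -0.001]
force: [0.2, 0.8, -0.3]
width: 15.2
grasp_force: 0.0
shift [-0.1159  0.1659 -0.0601] turn [-0.0003  0.0004 -0.1835]
```

```bash
python3 - <<'E'
from h import *
a,c=grab("scene","pics/s1.png");b,d=grab("side","pics/d1.png");w,e=grab("wrist","pics/w3.png")
cv2.imwrite("pics/v3.png",np.hstack([cv2.resize(b[170:290,170:330,::-1],(400,300)),cv2.resize(w[:,:,::-1],(400,300))]))
plungers(w,e)
E
```

```text
[[410.9, 295.2], [38.7, 60.6], 4.3] [100. 253.]
[[505.5, 296.8], [55.5, 27.0], 82.1] [252. 230.]
[[597.3, 282.2], [59.2, 37.9], 72.5] [405. 236.]
```

View pics/v3.png

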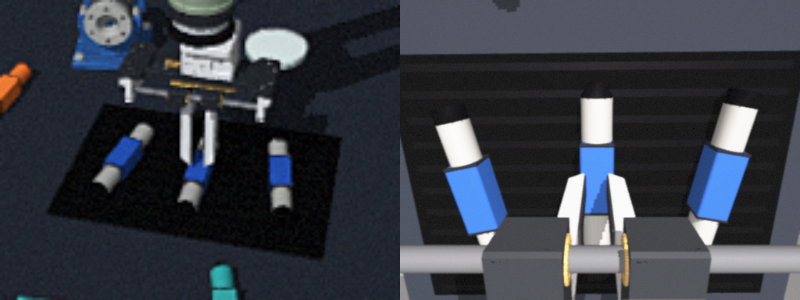

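The left half (side view) shows the closed fingertips at about (200,163), in front of or above the middle plunger's grip at (200,170). The right half (wrist view) has the grip at (597,180) under the tips. The plunger hasn't moved, so I check the fingertip height.

```bash
python3 - <<'E'
from h import *
d=get_calibration("side");s=state();print(s["ee_pos"],s["width"],s["grasp_force"],s["force"])
for z in (5,16,27,40,60): print(z,proj(d,[506,296,z]).round(1))
w=get_calibration("wrist");R0=R.from_rotvec(s["eef_rot"])
for z in(5,16,30,50): print(z,[proj(w,[506,296,z]).round(1)])
for t in (0,22):
  for y in (-8,8,-20,20): print(t,y,proj(w,s["ee_pos"]+R0.apply([0,y,t])).round(1))
im=cv2.imread("pics/w3.png");dd=cv2.imread("pics/d1.png")
cv2.imwrite("pics/v4.png",np.hstack([cv2.resize(im[170:290,200:310],(367,400)),cv2.resize(dd[200:260,225:280],(367,400))]))
E
```

```text
[506.31741943 296.11445364  26.75586402] 14.8398492721621 0.0 [-0.04339703 -0.27614291 -0.25771878]
5 [248.1 242. ]
16 [248.1 239.3]
27 [248.2 236.5]
40 [248.2 233.2]
60 [248.3 228.1]
5 [array([252.3, 219.2])]
16 [array([252.4, 225.2])]
30 [array([252.4, 233.8])]
50 [array([252.6, 248.3])]
0 -8 [239.9 231.5]
0 8 [266.  231.5]
0 -20 [220.3 231.4]
0 20 [285.6 231.5]
22 -8 [240.9 218.8]
22 8 [264.6 218.9]
22 -20 [223.2 218.8]
22 20 [282.3 218.9]
```

View pics/v4.png

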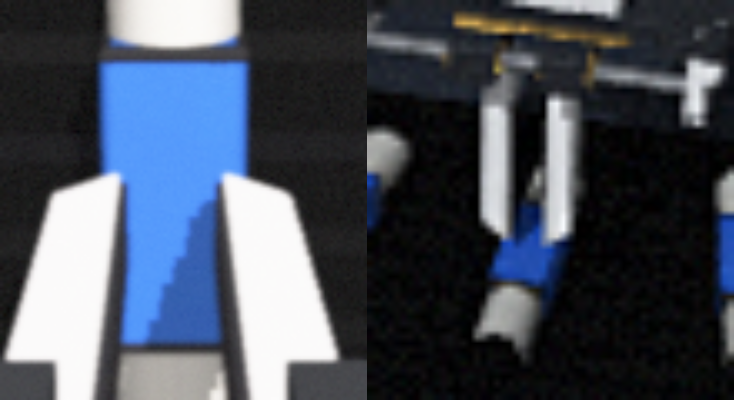

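The enlarged crop shows the fingertips just above the grip top. The side view puts the tips at z≈30, so they reach less far than `tip_extent` suggests. I open the gripper, go down in small steps watching the force, and try again.

```bash
python3 -m jog '[[[0,0,0],[0,0,0]],[[0,0,0],[0,0,0]],[[0,0,0],[0,0,0]],[[0,0,0],[0,0,0]],[[0,0,0.004],[0,0,0]],[[0,0,0.008],[0,0,0]],[[0,0,0.012],[0,0,0]],[[0,0,0.012],[0,0,0]]]' 0.06
python3 -c "
from h import *
s=state();print(s['ee_pos'],s['force'],s['q'])
w,e=grab('wrist','pics/w5.png');b,d=grab('side','pics/d5.png')
g=lambda im:cv2.inRange(cv2.cvtColor(im,cv2.COLOR_RGB2HSV),(0,0,190),(180,40,255))
n=g(b)[200:260,225:280]; print('side white lowest rows per col',[(225+c,200+np.flatnonzero(n[:,c]).max()) for c in range(0,55,2) if n[:,c].any()])
n=g(w)[150:300]; print([(c,150+np.flatnonzero(n[:,c]).min()) for c in range(130,380,6) if n[:,c].any()])"
```

```text
clock: 5.2
ee_pos: [505.5, 295.8, 13.8]
eef_rot: [-2.359, -2.074, 0.004]
force: [-0.9, -0.1, -0.0]
width: 60.1
grasp_force: 0.0
[505.53265643 295.7625754   13.78129268] [-0.93303613 -0.08848706 -0.02240411] [ 3.81820586e-01  4.37163127e-01  1.65128776e+00 -3.35300290e-04
  1.05564137e+00  5.10584454e-01]
side white lowest rows per col [(235, np.int64(232)), (237, np.int64(236)), (243, np.int64(202)), (245, np.int64(202)), (247, np.int64(203)), (249, np.int64(203)), (251, np.int64(204)), (253, np.int64(204)), (255, np.int64(204)), (257, np.int64(204)), (259, np.int64(240)), (261, np.int64(239)), (273, np.int64(220)), (275, np.int64(215)), (277, np.int64(214))]
[(136, np.int64(293)), (142, np.int64(283)), (148, np.int64(273)), (154, np.int64(263)), (160, np.int64(253)), (166, np.int64(243)), (172, np.int64(233)), (178, np.int64(227)), (184, np.int64(226)), (190, np.int64(224)), (238, np.int64(150)), (244, np.int64(150)), (250, np.int64(150)), (256, np.int64(150)), (262, np.int64(150)), (268, np.int64(150)), (310, np.int64(223)), (316, np.int64(225)), (322, np.int64(227)), (328, np.int64(230)), (334, np.int64(240)), (340, np.int64(250)), (346, np.int64(260)), (352, np.int64(269)), (358, np.int64(279)), (364, np.int64(290))]
```

```bash
python3 - <<'E'
from h import *
s=state();w=get_calibration("wrist");d=get_calibration("side");c=get_calibration("scene")
def tri(*rs):
    A=np.zeros((3,3));b=np.zeros(3)
    for o,v in rs:
        v=v/np.linalg.norm(v);P=np.eye(3)-np.outer(v,v);A+=P;b+=P@o
    return np.linalg.solve(A,b)
R0=R.from_rotvec(s["eef_rot"])
p=tri(ray(w,250,224),ray(d,248,238.5));print(p.round(1),"tool",R0.inv().apply(p-s["ee_pos"]).round(1))
a=cv2.imread("pics/d5.png");im=get_image("scene")[:,:,::-1]
b=cv2.imread("pics/w5.png")
cv2.imwrite("pics/v5.png",np.hstack([cv2.resize(a[190:260,220:290],(400,400),interpolation=0),cv2.resize(im[140:220,270:350],(400,400),interpolation=0)]))
# plunger centre line triangulation check: middle grip in wrist/side
E
```

```text
[505.6 306.1  27.6] tool [ 10.   -1.8 -13.1]
```

View pics/v5.png

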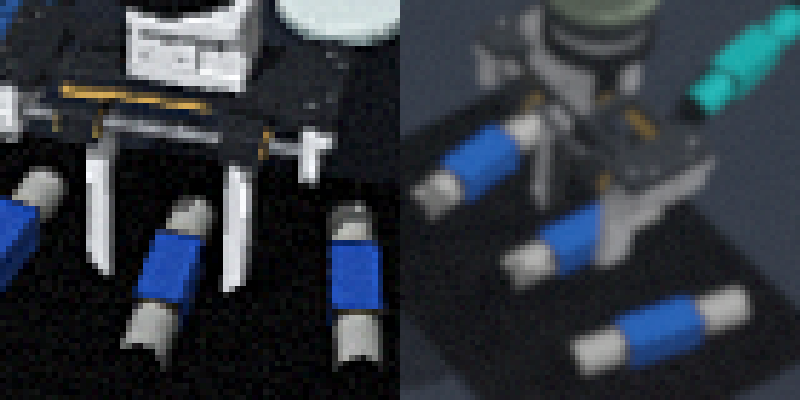

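Side view (left): fingertips at (100,272) and (235,290) straddle the middle grip at (170,265), centred but high. Triangulated tip z is about 28 with the TCP at 13.8, so the tips are about 13 mm behind the reported TCP. I go 14 mm lower and grip.

```bash
python3 -m jog '[[[0,0,0.005],[0,0,0]],[[0,0,0.01],[0,0,0]],[[0,0,0.014],[0,0,0]],[[0,0,0.014],[0,0,0]]]' 0.06
python3 -m jog '[[[0,0,0],[0,0,0]],[[0,0,0],[0,0,0]],[[0,0,0],[0,0,0]],[[0,0,0],[0,0,0]],[[0,0,0],[0,0,0]],[[0,0,0],[0,0,0]]]' 0.015 40
python3 -c "from station import *;print(tip_extent,state()['torque'])"
```

```text
clock: 5.75
ee_pos: [505.5, 295.7, -0.2]
eef_rot: [-2.359, -2.074, 0.004]
force: [0.0, -0.9, 0.5]
width: 59.7
grasp_force: 0.0
clock: 6.35
ee_pos: [506.6, 296.1, 1.0]
eef_rot: [2.359, 2.074, -0.0]
force: [-0.1, 0.8, 1.2]
width: 25.5
grasp_force: 40.0
22.0 [-0.100279   -0.00584572 -0.028416  ]
```

Gripped: width 25.5 mm, 40 N. The plunger axis sits about 15.5 mm above the reported TCP z. I lift it and carry it to the front of the bore.

```bash
python3 - <<'E'
from h import *
goto([655.5,155,60],np.pi/2+.055)
E
python3 -m jog '[[[0,0,-0.01],[0,0,0]],[[0,0,-0.04],[0,0,0]],[[0,0,-0.08],[0,0,0]],[[-0.02,0.04,-0.08],[0,0,-0.05]],[[-0.045,0.075,-0.075],[0,0,-0.1]],[[-0.07,0.11,-0.07],[0,0,-0.14]],[[-0.095,0.14,-0.065],[0,0,-0.18]],[[-0.115,0.165,-0.06],[0,0,-0.183]],[[-0.115,0.165,-0.06],[0,0,-0.183]],[[-0.115,0.165,-0.06],[0,0,-0.183]]]' - 40
python3 - <<'E'
from h import *
s=state();print(s["ee_pos"],s["force"],s["torque"])
w,c=grab("wrist","pics/w6.png");b,d=grab("side","pics/d6.png")
plungers(w,c)
cv2.imwrite("pics/v6.png",np.hstack([cv2.resize(w[:,:,::-1],(400,300)),cv2.resize(b[130:250,150:310,::-1],(400,300))]))
E
```

```text
shift [-0.1209  0.1658 -0.0589] turn [ 1.000e-04  3.000e-04 -1.836e-01]
clock: 7.35
ee_pos: [654.8, 160.3, 60.4]
eef_rot: [-2.161, -2.278, 0.002]
force: [0.3, 0.5, -2.2]
width: 25.7
grasp_force: 40.0
[654.84721957 160.2728498   60.35361297] [ 0.25494447  0.53010822 -2.23632424] [-0.05078961  0.10293066 -0.02743582]
[[655.1, 132.6], [36.2, 75.3], 3.2] [250. 248.]
[[603.6, 275.0], [49.0, 30.8], 72.8] [178.  33.]
```

View pics/v6.png

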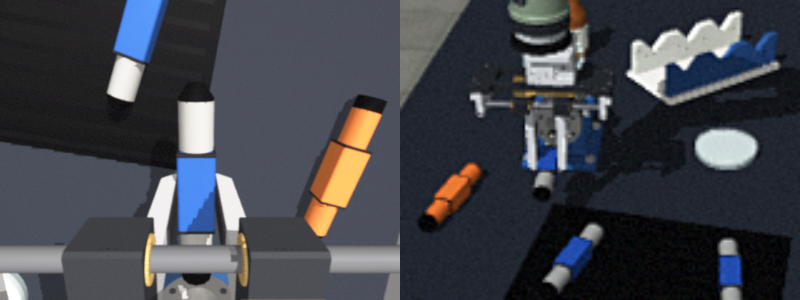

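The wrist view (left) shows the gripped plunger at (197,190) in line with the flange at about (197,285). Its visible (+y) end at (197,90) looks tapered. The side view confirms it hangs in front of the barrel. That was my last picture, so the rest is by numbers. Now I insert.

```bash
python3 -m jog '[[[-0.015,0,0],[0,0,0]],[[-0.03,0,0],[0,0,0]],[[-0.04,0,0],[0,0,0]],[[-0.045,0,0],[0,0,0]],[[-0.045,0,0],[0,0,0]]]' - 40
python3 -c "
from h import *
s=state();print(s['ee_pos'],s['force'],s['torque'])"
```

```text
clock: 7.95
ee_pos: [657.9, 114.8, 61.1]
eef_rot: [2.162, 2.279, -0.001]
force: [0.4, 0.5, -1.3]
width: 25.4
grasp_force: 40.0
[657.87370016 114.788131    61.05126447] [ 0.4037197   0.49247985 -1.25542055] [-0.04340771  0.06345793  0.03275835]
```

```bash
for i in 1; do python3 -m jog '[[[-0.006,0,0],[0,0,0]],[[-0.01,0,0],[0,0,0]],[[-0.012,0,0],[0,0,0]],[[-0.014,0,0],[0,0,0]],[[-0.014,0,0],[0,0,0]]]' - 40; done
python3 -m jog '[[[-0.002,0,0],[0,0,0]],[[-0.004,0,0],[0,0,0]],[[-0.004,0,0],[0,0,0]]]' - 40
```

```text
clock: 8.45
ee_pos: [658.5, 101.9, 60.9]
eef_rot: [2.16, 2.281, -0.001]
force: [0.5, -0.1, -2.3]
width: 25.9
grasp_force: 40.0
clock: 8.75
ee_pos: [658.7, 97.8, 60.9]
eef_rot: [2.16, 2.281, -0.001]
force: [0.2, 0.4, -1.7]
width: 25.6
grasp_force: 40.0
```

```bash
for i in 1 2; do python3 -m jog '[[[-0.001,0,0],[0,0,0]],[[-0.002,0,0],[0,0,0]],[[-0.002,0,0],[0,0,0]]]' - 40; done
```

```text
clock: 9.05
ee_pos: [658.9, 95.9, 60.9]
eef_rot: [2.16, 2.281, -0.001]
force: [0.2, 1.0, -2.3]
width: 25.9
grasp_force: 40.0
clock: 9.35
ee_pos: [658.9, 95.2, 61.0]
eef_rot: [-2.159, -2.28, -0.001]
force: [0.0, 4.9, -1.6]
width: 25.7
grasp_force: 40.0
```

```bash
python3 -m jog '[[[-0.001,0,0],[0,0,0]],[[-0.0015,0,0],[0,0,0]],[[-0.0015,0,0],[0,0,0]]]' - 40; python3 - <<'E'
from h import *
s=state();print(s["ee_pos"],s["force"])
w,c=grab("wrist","pics/w7.png")
g=cv2.cvtColor(w,cv2.COLOR_RGB2GRAY)
h=cv2.cvtColor(w,cv2.COLOR_RGB2HSV);b=cv2.inRange(h,(105,110,50),(125,255,255))
r=np.flatnonzero(b[:,252]);print("grip rows col252",r.min(),r.max())
for i in range(100,136,3): print(i,g[i,214:292:3].tolist())
print("col252 below grip",g[260:384:3,252].tolist())
# expected pixel rows
ax=np.array([-.055,.998,0]);ez=np.array([0,0,1.])
m=s["ee_pos"]+ez*15.5
for t in (-45,-40,-35,-32,-30,30,75): print(t,proj(c,m+ax*t+ez*(13 if abs(t)==30 else 12 if t==75 else 34)).round(1))
E
```

```text
clock: 9.65
ee_pos: [658.9, 95.1, 61.1]
eef_rot: [-2.158, -2.279, -0.004]
force: [-0.5, 8.1, -1.2]
width: 25.7
grasp_force: 40.0
[658.8857162   95.14941013  61.09762688] [-0.49979025  8.14943567 -1.15649902]
grip rows col252 201 296
100 [32, 31, 27, 32, 32, 35, 31, 34, 28, 26, 35, 35, 34, 36, 79, 80, 79, 81, 82, 78, 81, 80, 78, 79, 78, 83]
103 [31, 33, 32, 30, 37, 35, 29, 29, 32, 31, 35, 33, 32, 39, 77, 77, 82, 80, 81, 79, 80, 82, 79, 83, 82, 79]
106 [32, 32, 35, 28, 31, 31, 36, 33, 31, 14, 18, 23, 28, 27, 21, 23, 68, 82, 81, 81, 79, 85, 79, 81, 78, 77]
109 [27, 29, 34, 29, 27, 30, 31, 28, 24, 22, 26, 22, 22, 28, 21, 26, 27, 75, 80, 80, 79, 81, 82, 78, 84, 82]
112 [31, 30, 31, 33, 32, 27, 30, 29, 17, 22, 26, 27, 28, 32, 28, 27, 26, 49, 77, 81, 80, 80, 79, 83, 84, 80]
115 [35, 32, 31, 31, 31, 27, 27, 17, 20, 18, 25, 30, 28, 31, 28, 30, 21, 21, 66, 79, 82, 81, 82, 80, 78, 78]
118 [34, 40, 35, 36, 40, 35, 25, 16, 25, 20, 22, 29, 28, 31, 25, 32, 24, 27, 33, 78, 81, 81, 80, 80, 82, 80]
121 [36, 37, 33, 37, 43, 33, 12, 16, 16, 23, 32, 32, 27, 32, 28, 26, 22, 17, 22, 49, 82, 82, 84, 80, 81, 80]
124 [32, 29, 31, 34, 37, 12, 20, 25, 20, 28, 27, 34, 28, 28, 21, 24, 25, 27, 20, 25, 68, 78, 78, 76, 83, 81]
127 [31, 32, 34, 31, 32, 22, 21, 21, 24, 24, 28, 31, 32, 34, 30, 30, 24, 25, 26, 28, 63, 81, 82, 77, 82, 80]
130 [31, 28, 27, 33, 34, 120, 135, 137, 101, 131, 129, 129, 134, 136, 141, 150, 127, 165, 186, 189, 149, 81, 81, 79, 81, 82]
133 [39, 32, 30, 24, 33, 131, 170, 196, 214, 229, 235, 238, 243, 243, 245, 246, 241, 242, 236, 223, 135, 80, 79, 80, 79, 79]
col252 below grip [136, 134, 135, 128, 112, 93, 85, 83, 83, 81, 82, 78, 57, 81, 158, 157, 156, 157, 101, 126, 142, 155, 163, 174, 174, 173, 165, 156, 143, 126, 152, 161, 158, 149, 150, 155, 141, 63, 73, 81, 74, 76]
-45 [253.  352.6]
-40 [253.  344.3]
-35 [253.  335.8]
-32 [253.1 330.7]
-30 [252.8 302.1]
30 [253.1 198.4]
75 [253.3 106.7]
```

The dark +y end tapers from about 45 px to 20 px, so it is the chamfered end and the square end is on the shoulder (8 N). I withdraw the plunger, and work out the rack pose from the pictures I already have.

```bash
python3 -m jog '[[[0.02,0,0],[0,0,0]],[[0.05,0,0],[0,0,0]],[[0.075,0,0],[0,0,0]],[[0.075,0,-0.05],[0,0,0]],[[0.075,0,-0.09],[0,0,0]],[[0.075,0,-0.09],[0,0,0]]]' - 40
python3 - <<'E'
from h import *
import json
c1=json.load(open("w1.json"));k=1.5625
P=[onz(c1,352/k,375/k,10),onz(c1,427/k,455/k,10)];print("w1 base corners",[p.round(0) for p in P],np.linalg.norm(P[0]-P[1]))
d=cv2.imread("pics/d0.png");s=cv2.imread("pics/s0.png");cd,cs=get_calibration("side"),get_calibration("scene")
def corners(im,c,box,lo,hi,z,n=6):
    x0,y0,x1,y1=box;m=cv2.inRange(cv2.cvtColor(im,cv2.COLOR_BGR2HSV),lo,hi);t=np.zeros_like(m);t[y0:y1,x0:x1]=m[y0:y1,x0:x1]
    q=cv2.approxPolyDP(cv2.convexHull(cv2.findNonZero(t)),2.0,True).reshape(-1,2)
    for p in q: print(p,[onz(c,*p,zz)[:2].round().tolist() for zz in z])
print("side blue z10/66");corners(d,cd,(250,135,310,175),(105,120,60),(125,255,255),(10,66))
print("scene blue z10/66");corners(s,cs,(120,235,210,270),(105,120,60),(125,255,255),(10,66))
print("scene white z10/66");corners(s,cs,(100,240,215,305),(0,0,140),(180,60,255),(0,10,66))
st=state();print(st["ee_pos"])
E
```

```text
clock: 10.3
ee_pos: [660.7, 167.8, 159.5]
eef_rot: [2.152, 2.273, 0.017]
force: [1.3, 0.2, -1.2]
width: 25.7
grasp_force: 40.0
w1 base corners [array([ 516., -146.,   10.]), array([ 598., -242.,   10.])] 126.05310420783822
side blue z10/66
[300 143] [[336.0, -429.0], [343.0, -310.0]]
[298 154] [[347.0, -315.0], [353.0, -204.0]]
[256 167] [[521.0, -174.0], [514.0, -73.0]]
[256 156] [[529.0, -272.0], [522.0, -164.0]]
scene blue z10/66
[201 257] [[502.0, -153.0], [536.0, -170.0]]
[199 262] [[513.0, -169.0], [547.0, -185.0]]
[135 254] [[356.0, -306.0], [397.0, -316.0]]
[130 252] [[339.0, -315.0], [381.0, -324.0]]
[127 243] [[302.0, -304.0], [346.0, -314.0]]
[199 251] [[479.0, -145.0], [514.0, -162.0]]
scene white z10/66
[214 303] [[653.0, -214.0], [658.0, -217.0], [685.0, -231.0]]
[119 285] [[417.0, -399.0], [423.0, -400.0], [462.0, -405.0]]
[116 268] [[356.0, -376.0], [364.0, -378.0], [405.0, -384.0]]
[130 256] [[345.0, -321.0], [352.0, -322.0], [394.0, -331.0]]
[204 259] [[508.0, -148.0], [514.0, -151.0], [548.0, -167.0]]
[660.6793919  167.78985904 159.5293968 ]
```

```bash
python3 - <<'E'
from h import *
goto([408,-323,75],2.283)
E
```

```text
shift [-0.4761 -0.2805  0.0807] turn [ 0.0145  0.0059 -0.6572]
```

```bash
python3 -m jog '[[[-0.025,-0.015,0],[0,0,-0.04]],[[-0.06,-0.035,0],[0,0,-0.1]],[[-0.1,-0.06,0],[0,0,-0.16]],[[-0.14,-0.083,0],[0,0,-0.22]],[[-0.18,-0.106,0],[0,0,-0.28]],[[-0.22,-0.13,0],[0,0,-0.34]],[[-0.26,-0.153,0],[0,0,-0.4]],[[-0.3,-0.177,0],[0,0,-0.46]],[[-0.34,-0.2,0],[0,0,-0.52]],[[-0.38,-0.224,0],[0,0,-0.58]],[[-0.42,-0.247,0],[0,0,-0.64]],[[-0.455,-0.268,0],[0,0,-0.657]],[[-0.476,-0.28,0.02],[0,0,-0.657]],[[-0.476,-0.28,0.05],[0,0,-0.657]],[[-0.476,-0.28,0.08],[0,0,-0.657]],[[-0.476,-0.28,0.08],[0,0,-0.657]],[[-0.476,-0.28,0.08],[0,0,-0.657]]]' - 40
python3 - <<'E'
from h import *
s=state();print(s["ee_pos"],s["q"])
# check where rack appears vs. gripper in wrist image: blue rail hull
w,c=grab("wrist","pics/w8.png");plungers(w,c)
h=cv2.cvtColor(w,cv2.COLOR_RGB2HSV);b=cv2.inRange(h,(105,110,50),(125,255,255))
for k in cv2.findContours(b,cv2.RETR_EXTERNAL,cv2.CHAIN_APPROX_NONE)[0]:
    if cv2.contourArea(k)>100: print(cv2.boundingRect(k))
C=np.array([464.5,-274]);X=np.array([-.653,.757]);Y=np.array([-.757,-.653])
print("expected blue rail ends top",[proj(c,[*(C+48*X+Y*t),66]).round().tolist() for t in(-113,-75,0,75,113)])
print("blue top profile",[(x,int(np.flatnonzero(b[:,x]).min()),int(np.flatnonzero(b[:,x]).max())) for x in range(0,512,12) if b[:,x].any()])
E
goto=1
```

```text
clock: 12.0
ee_pos: [400.3, -322.7, 70.4]
eef_rot: [-1.308, -2.854, 0.0]
force: [0.7, 0.1, -1.9]
width: 25.2
grasp_force: 40.0
[ 400.31648143 -322.65878036   70.44166251] [-8.46060071e-01  2.22097699e-01  1.80337170e+00 -1.25071525e-03
  1.11837145e+00 -1.55688092e+00]
[[420.8, -347.0], [37.5, 78.6], 40.8] [251. 248.]
[[450.1, -227.8], [166.8, 20.5], 40.8] [393. 158.]
[[353.1, -312.1], [23.7, 21.3], 40.8] [210. 158.]
(226, 201, 51, 96)
(275, 143, 237, 30)
(194, 143, 34, 31)
expected blue rail ends top [[579.0, 162.0], [515.0, 162.0], [388.0, 162.0], [261.0, 162.0], [196.0, 162.0]]
blue top profile [(204, 146, 171), (216, 143, 171), (228, 201, 270), (240, 201, 296), (252, 201, 296), (264, 201, 296), (276, 143, 235), (288, 143, 169), (300, 143, 171), (312, 143, 171), (324, 143, 172), (336, 143, 172), (348, 143, 172), (360, 143, 169), (372, 143, 165), (384, 143, 165), (396, 143, 167), (408, 143, 169), (420, 143, 170), (432, 143, 172), (444, 143, 172), (456, 143, 172), (468, 143, 172), (480, 143, 168), (492, 143, 164), (504, 143, 166)]
```

```bash
python3 - <<'E'
from h import *
c=get_calibration("wrist");s=state()
C=np.array([464.5,-274]);X=np.array([-.653,.757]);Y=np.array([-.757,-.653])
for x,z in((42,66),(54,66),(54,10),(54,43),(42,43)): print(x,z,[proj(c,[*(C+x*X+Y*t),z]).round(1).tolist() for t in(-75,0)])
# direct: inner top edge row 172.5 at z66; outer bottom row 142.5 at z10
for u,v,z in((450,172.5,66),(450,142.5,10)):
    p=onz(c,u,v,z)[:2]; print("x rel C",((p-C)@X).round(1))
d=s["ee_pos"][:2]-C;print("tcp in rack",d@X,d@Y)
E
```

```text
42 66 [[510.9, 169.5], [385.5, 169.4]]
54 66 [[515.2, 149.5], [387.7, 149.4]]
54 10 [[458.2, 138.2], [358.3, 138.2]]
54 43 [[488.4, 144.2], [373.8, 144.1]]
42 43 [[484.9, 162.3], [372.0, 162.2]]
x rel C 40.1
x rel C 50.8
tcp in rack 3.5993857306980956 80.125372154251
```

```bash
python3 -m jog '[[[-0.003,0.004,0],[0,0,0]],[[-0.006,0.008,0],[0,0,0]],[[-0.006,0.008,0.008],[0,0,0]],[[-0.006,0.008,0.016],[0,0,0]],[[-0.006,0.008,0.021],[0,0,0]],[[-0.006,0.008,0.021],[0,0,0]]]' - 40
python3 -m jog '[[[0,0,0.002],[0,0,0]],[[0,0,0.004],[0,0,0]],[[0,0,0.004],[0,0,0]]]' - 40
```

```text
clock: 12.65
ee_pos: [410.2, -321.3, 48.6]
eef_rot: [-1.307, -2.853, -0.001]
force: [-0.0, -0.8, -1.2]
width: 25.7
grasp_force: 40.0
clock: 12.95
ee_pos: [411.2, -322.9, 46.4]
eef_rot: [1.309, 2.856, -0.002]
force: [-0.2, -0.4, -1.9]
width: 25.3
grasp_force: 40.0
```

```bash
for i in 1 2; do python3 -m jog '[[[0,0,0.001],[0,0,0]],[[0,0,0.0015],[0,0,0]],[[0,0,0.0015],[0,0,0]]]' - 40|egrep 'ee_pos|force'; done
```

```text
ee_pos: [411.1, -323.3, 45.8]
force: [-4.2, -0.1, 5.1]
grasp_force: 40.0
ee_pos: [410.9, -323.9, 45.3]
force: [-6.3, 0.9, 9.9]
grasp_force: 40.0
```

```bash
python3 -m jog '[[[0,0,0],[0,0,0]],[[0,0,0],[0,0,0]],[[0,0,0],[0,0,0]],[[0,0,0],[0,0,0]],[[0,0,-0.02],[0,0,0]],[[0,0,-0.06],[0,0,0]],[[0,0,-0.1],[0,0,0]],[[-0.04,0,-0.13],[0,0,0]],[[-0.07,0,-0.15],[0,0,0]],[[-0.07,0,-0.15],[0,0,0]],[[-0.07,0,-0.15],[0,0,0]]]' 0.045 40
python3 - <<'E'
from h import *
s=state();w,c=grab("wrist","pics/w9.png")
C=np.array([468.4,-273.9]);X=np.array([-.653,.757]);Y=np.array([-.757,-.653])
h=cv2.cvtColor(w,cv2.COLOR_RGB2HSV);b=cv2.inRange(h,(105,110,50),(125,255,255))
for k in cv2.findContours(b,cv2.RETR_EXTERNAL,cv2.CHAIN_APPROX_NONE)[0]:
    if cv2.contourArea(k)>150:
        W=np.array([onz(c,*p,73)[:2] for p in k.reshape(-1,2)])-C; W=np.c_[W@X,W@Y].astype(np.float32)
        print(cv2.boundingRect(k),"rack frame",W.min(0).round(1),W.max(0).round(1),cv2.minAreaRect(W)[2])
C3=[468.4,-273.9]
goto([602.5,279,170],1.267); goto([404,292.5,170],1.642)
print(s["ee_pos"],s["q"])
E
```

```text
clock: 14.65
ee_pos: [457.0, -375.3, 192.8]
eef_rot: [-1.309, -2.855, 0.0]
force: [0.2, 0.3, -0.7]
width: 45.2
grasp_force: 0.0
(485, 303, 24, 11) rack frame [-212.5 -199.9] [-200.1 -176.2] 0.04624246433377266
(235, 76, 28, 64) rack frame [-26.4  65.4] [28.8 89.4] 0.025006350129842758
(264, 43, 202, 21) rack frame [  39.5 -109.4] [55.7 64. ] 0.6288338303565979
(203, 43, 33, 20) rack frame [40.3 89. ] [ 55.6 116.9] 84.97119903564453
shift [0.3992 0.5374 0.0227] turn [-0.0019 -0.0024  1.0153]
shift [0.539  0.3959 0.0231] turn [-0.0014 -0.0026  0.6403]
[ 457.0281437  -375.33494618  192.84481378] [-8.33636064e-01  2.43185040e-01  1.50194927e+00 -3.48960369e-04
  1.39693233e+00 -1.54495221e+00]
```

```bash
python3 -m jog '[[[0.014,0.019,0],[0,0,0.03]],[[0.04,0.054,0],[0,0,0.1]],[[0.068,0.092,0],[0,0,0.17]],[[0.096,0.13,0],[0,0,0.24]],[[0.124,0.168,0],[0,0,0.31]],[[0.152,0.205,0],[0,0,0.38]],[[0.18,0.243,0],[0,0,0.45]],[[0.208,0.281,0],[0,0,0.52]],[[0.236,0.319,0],[0,0,0.6]],[[0.264,0.356,0],[0,0,0.67]],[[0.292,0.394,0],[0,0,0.75]],[[0.32,0.432,0],[0,0,0.82]],[[0.348,0.47,0.005],[0,0,0.9]],[[0.376,0.507,0.01],[0,0,0.97]],[[0.395,0.53,0.02],[0,0,1.015]],[[0.4,0.5375,0.023],[0,0,1.015]],[[0.4,0.5375,0.023],[0,0,1.015]],[[0.4,0.5375,0.023],[0,0,1.015]]]' 0.06
python3 - <<'E'
from h import *
print(state()["ee_pos"])
w,c=grab("wrist","pics/w10.png");plungers(w,c)
goto([603,280,0.5],1.267)
E
```

```text
clock: 16.5
ee_pos: [602.0, 277.2, 169.0]
eef_rot: [2.532, 1.86, -0.005]
force: [0.4, -0.1, -0.5]
width: 60.1
grasp_force: 0.0
[602.01137904 277.15252972 169.04410976]
[[616.7, 26.3], [49.8, 31.3], 74.8] [326. 366.]
[[412.2, 293.2], [42.4, 57.0], 4.2] [ 75. 215.]
[[602.5, 278.6], [55.3, 28.0], 72.7] [252. 176.]
shift [ 0.0034 -0.0004  0.1692] turn [-0.0007  0.0016 -0.0008]
```

```bash
python3 -m jog '[[[0.0015,0,0.03],[0,0,0]],[[0.0015,0,0.07],[0,0,0]],[[0.0015,0,0.11],[0,0,0]],[[0.0015,0,0.14],[0,0,0]],[[0.0015,0,0.16],[0,0,0]],[[0.0015,0,0.168],[0,0,0]],[[0.0015,0,0.168],[0,0,0]]]' 0.06
python3 -m jog '[[[0,0,0],[0,0,0]],[[0,0,0],[0,0,0]],[[0,0,0],[0,0,0]],[[0,0,0],[0,0,0]],[[0,0,0],[0,0,0]],[[0,0,0],[0,0,0]]]' 0.015 40
python3 - <<'E'
from h import *
goto([655,160,60.5],np.pi/2+.055)
E
```

```text
clock: 17.25
ee_pos: [602.8, 278.3, 1.1]
eef_rot: [-2.533, -1.858, 0.004]
force: [-0.4, 0.5, 0.5]
width: 60.0
grasp_force: 0.0
clock: 17.85
ee_pos: [604.0, 280.1, 2.6]
eef_rot: [2.531, 1.86, 0.001]
force: [-0.4, -0.8, 2.3]
width: 25.7
grasp_force: 40.0
shift [-0.0993  0.0846 -0.0578] turn [ 0.0011 -0.     -0.3584]
```

```bash
python3 -m jog '[[[0,0,-0.01],[0,0,0]],[[0,0,-0.04],[0,0,0]],[[0,0,-0.075],[0,0,0]],[[-0.02,0.017,-0.075],[0,0,-0.08]],[[-0.045,0.04,-0.075],[0,0,-0.17]],[[-0.07,0.06,-0.07],[0,0,-0.26]],[[-0.09,0.08,-0.065],[0,0,-0.34]],[[-0.0985,0.0855,-0.06],[0,0,-0.359]],[[-0.0985,0.0855,-0.0595],[0,0,-0.359]],[[-0.0985,0.0855,-0.0595],[0,0,-0.359]]]' - 40
python3 - <<'E'
from h import *
s=state();print(s["ee_pos"],s["force"])
w,c=grab("wrist","pics/w11.png");g=cv2.cvtColor(w,cv2.COLOR_RGB2GRAY)
for i in range(100,136,3): print(i,g[i,214:292:3].tolist())
E
```

```text
clock: 18.85
ee_pos: [654.6, 160.6, 60.7]
eef_rot: [-2.159, -2.28, 0.003]
force: [0.3, 0.0, -2.1]
width: 25.7
grasp_force: 40.0
[654.57092066 160.5559621   60.72757491] [ 0.25528285  0.01062308 -2.0691401 ]
100 [35, 34, 38, 32, 40, 40, 33, 40, 37, 37, 38, 37, 37, 42, 40, 38, 39, 34, 37, 52, 82, 82, 80, 83, 81, 79]
103 [35, 32, 32, 29, 35, 36, 37, 32, 36, 36, 35, 36, 38, 38, 37, 35, 36, 29, 37, 59, 82, 84, 82, 83, 82, 81]
106 [33, 32, 34, 34, 35, 36, 39, 33, 32, 34, 30, 32, 33, 33, 39, 33, 36, 35, 37, 72, 83, 80, 81, 79, 83, 82]
109 [34, 36, 31, 33, 29, 23, 19, 19, 18, 33, 26, 32, 24, 26, 24, 25, 26, 24, 23, 35, 62, 82, 83, 80, 81, 82]
112 [35, 35, 36, 36, 33, 18, 5, 22, 22, 14, 27, 29, 26, 33, 25, 28, 28, 27, 24, 21, 63, 82, 82, 83, 83, 83]
115 [32, 34, 34, 32, 32, 8, 19, 17, 16, 19, 26, 26, 34, 27, 26, 28, 25, 25, 26, 22, 65, 83, 81, 80, 82, 85]
118 [44, 38, 34, 32, 36, 13, 20, 18, 25, 26, 29, 26, 29, 26, 29, 26, 20, 23, 26, 19, 62, 82, 82, 82, 84, 82]
121 [39, 28, 37, 32, 37, 16, 13, 24, 25, 21, 32, 25, 29, 28, 30, 28, 22, 25, 22, 25, 64, 83, 83, 81, 82, 81]
124 [40, 35, 33, 32, 36, 16, 19, 14, 19, 21, 28, 32, 30, 30, 24, 25, 26, 23, 27, 20, 64, 81, 80, 82, 82, 84]
127 [31, 32, 36, 34, 37, 14, 22, 18, 26, 26, 25, 32, 35, 24, 26, 23, 27, 27, 21, 19, 68, 82, 82, 83, 81, 81]
130 [34, 35, 29, 32, 33, 18, 17, 22, 27, 19, 22, 25, 28, 30, 29, 26, 29, 27, 23, 22, 65, 82, 80, 82, 79, 82]
133 [35, 35, 27, 28, 28, 116, 82, 76, 48, 47, 39, 42, 41, 43, 42, 43, 55, 77, 97, 108, 119, 82, 81, 82, 80, 82]
```

This plunger's +y end is square (constant 45 px width), so its chamfered end goes into the bore. I expect it to stop 5–8 mm deeper, at TCP y about 87–90.

```bash
python3 -m jog '[[[-0.015,0,0],[0,0,0]],[[-0.03,0,0],[0,0,0]],[[-0.042,0,0],[0,0,0]],[[-0.05,0,0],[0,0,0]],[[-0.056,0,0],[0,0,0]],[[-0.061,0,0],[0,0,0]],[[-0.064,0,0],[0,0,0]],[[-0.064,0,0],[0,0,0]]]' - 40|egrep 'ee_pos|^force'
for i in 1 2; do python3 -m jog '[[[-0.001,0,0],[0,0,0]],[[-0.002,0,0],[0,0,0]],[[-0.003,0,0],[0,0,0]],[[-0.003,0,0],[0,0,0]]]' - 40|egrep 'ee_pos|^force'; done
```

```text
ee_pos: [659.1, 96.1, 61.4]
force: [0.1, 0.8, -2.2]
ee_pos: [659.2, 93.5, 61.4]
force: [1.1, -0.5, -2.6]
ee_pos: [659.4, 90.2, 61.4]
force: [-0.4, -0.3, -2.1]
```

```bash
for i in 1 2; do python3 -m jog '[[[-0.001,0,0],[0,0,0]],[[-0.002,0,0],[0,0,0]],[[-0.002,0,0],[0,0,0]]]' - 40|egrep 'ee_pos|^force'; done
```

```text
ee_pos: [659.7, 89.1, 61.6]
force: [-0.1, 2.6, -2.0]
ee_pos: [659.8, 88.8, 61.7]
force: [0.6, 6.2, -1.3]
```

```bash
python3 -m jog '[[[-0.001,0,0],[0,0,0]],[[-0.001,0,0],[0,0,0]],[[0.02,0,0],[0,0,0]],[[0.05,0,0],[0,0,0]],[[0.08,0,0],[0,0,0]],[[0.08,0,-0.05],[0,0,0]],[[0.08,0,-0.09],[0,0,0]],[[0.08,0,-0.09],[0,0,0]],[[0.08,0,-0.09],[0,0,0]]]' - 40
python3 - <<'E'
from h import *
goto([467.6,-274.6,75],2.283-np.pi)
E
```

```text
clock: 22.0
ee_pos: [656.0, 165.9, 152.7]
eef_rot: [2.157, 2.28, 0.001]
force: [-0.4, -0.2, -3.2]
width: 25.7
grasp_force: 40.0
shift [-0.4293 -0.2127  0.0778] turn [ 2.6000e-03 -2.4000e-03  2.4847e+00]
```

```bash
python3 -m jog '[[[-0.012,-0.006,0],[0,0,0.08]],[[-0.035,-0.018,0],[0,0,0.22]],[[-0.06,-0.03,0],[0,0,0.36]],[[-0.085,-0.042,0],[0,0,0.5]],[[-0.11,-0.055,0],[0,0,0.64]],[[-0.135,-0.067,0],[0,0,0.78]],[[-0.16,-0.08,0],[0,0,0.92]],[[-0.185,-0.092,0],[0,0,1.06]],[[-0.21,-0.105,0],[0,0,1.2]],[[-0.235,-0.117,0],[0,0,1.34]],[[-0.26,-0.13,0],[0,0,1.48]],[[-0.285,-0.142,0],[0,0,1.62]],[[-0.31,-0.154,0],[0,0,1.76]],[[-0.335,-0.166,0],[0,0,1.9]],[[-0.36,-0.178,0],[0,0,2.04]],[[-0.385,-0.19,0],[0,0,2.18]],[[-0.405,-0.201,0],[0,0,2.32]],[[-0.42,-0.209,0],[0,0,2.44]],[[-0.429,-0.213,0],[0,0,2.485]],[[-0.429,-0.213,0],[0,0,2.485]]]' - 40
python3 -m jog '[[[0,0,0.02],[0,0,0]],[[0,0,0.05],[0,0,0]],[[0,0,0.078],[0,0,0]],[[0,0,0.078],[0,0,0]],[[0,0,0.078],[0,0,0]]]' - 40 | grep ee_pos
python3 - <<'E'
from h import *
print(state()["ee_pos"],state()["q"])
goto([467.6,-274.6,49],2.283-np.pi)
E
```

```text
clock: 24.0
ee_pos: [464.6, -274.1, 149.7]
eef_rot: [-2.856, 1.31, 0.006]
force: [0.3, -0.1, -2.4]
width: 25.8
grasp_force: 40.0
ee_pos: [466.0, -272.6, 73.0]
[ 465.9533083  -272.64599672   73.01882397] [-6.89537808e-01  2.68288163e-01  1.73846842e+00 -3.96988659e-04
  1.13708360e+00  1.73837348e+00]
shift [0.0026 0.     0.024 ] turn [0.0007 0.0022 0.0016]
```

```bash
python3 -m jog '[[[0.0015,0,0.008],[0,0,0]],[[0.0015,0,0.016],[0,0,0]],[[0.0015,0,0.024],[0,0,0]],[[0.0015,0,0.024],[0,0,0]]]' - 40|egrep 'ee_pos|^force'
for i in 1 2; do python3 -m jog '[[[0,0,0.001],[0,0,0]],[[0,0,0.002],[0,0,0]],[[0,0,0.002],[0,0,0]]]' - 40|egrep 'ee_pos|^force'; done
```

```text
ee_pos: [466.3, -274.2, 48.4]
force: [-0.9, 0.0, -2.8]
ee_pos: [467.3, -275.1, 47.8]
force: [0.2, -0.8, -2.6]
ee_pos: [467.5, -275.3, 46.5]
force: [-1.1, -0.3, 3.6]
```

Seating has begun at about z 46.5, as with the first plunger. I press slightly further and release.

```bash
python3 -m jog '[[[0,0,0.0005],[0,0,0]],[[0,0,0.001],[0,0,0]],[[0,0,0.001],[0,0,0]]]' - 40|egrep 'ee_pos|^force'
python3 -m jog '[[[0,0,0],[0,0,0]],[[0,0,0],[0,0,0]],[[0,0,0],[0,0,0]],[[0,0,0],[0,0,0]],[[0,0,-0.02],[0,0,0]],[[0,0,-0.06],[0,0,0]],[[0,0,-0.1],[0,0,0]],[[-0.03,0,-0.13],[0,0,0]],[[-0.06,0,-0.14],[0,0,0]],[[-0.06,0,-0.14],[0,0,0]],[[-0.06,0,-0.14],[0,0,0]]]' 0.045 40
python3 - <<'E'
from h import *
s=state();w,c=grab("wrist","pics/w12.png")
C=np.array([468.4,-273.9]);X=np.array([-.653,.757]);Y=np.array([-.757,-.653])
h=cv2.cvtColor(w,cv2.COLOR_RGB2HSV);b=cv2.inRange(h,(105,110,50),(125,255,255))
for k in cv2.findContours(b,cv2.RETR_EXTERNAL,cv2.CHAIN_APPROX_NONE)[0]:
    if cv2.contourArea(k)>150:
        W=np.array([onz(c,*p,73)[:2] for p in k.reshape(-1,2)])-C; W=np.c_[W@X,W@Y].astype(np.float32)
        print(cv2.boundingRect(k),"rack frame",W.min(0).round(1),W.max(0).round(1),cv2.minAreaRect(W)[2])
goto([405,292.5,170],1.642)
E
```

```text
ee_pos: [467.5, -275.3, 46.4]
force: [-4.3, 1.5, 10.2]
clock: 26.9
ee_pos: [428.2, -229.5, 184.7]
eef_rot: [2.856, -1.307, 0.002]
force: [0.0, 0.9, 0.4]
width: 44.9
grasp_force: 0.0
(343, 157, 31, 22) rack frame [35.  86.6] [ 54.7 114.9] 0.06805315613746643
(265, 157, 51, 22) rack frame [35.  14.8] [54.8 61.2] 0.07055247575044632
(129, 157, 109, 22) rack frame [  35.1 -111. ] [ 54.9 -10.8] 0.07054921984672546
(0, 152, 32, 74) rack frame [  30.8 -240.7] [ 101.8 -201.7] 78.65386199951172
(238, 89, 27, 64) rack frame [-24.4  -9.8] [30.5 13.9] 0.07113111764192581
(315, 86, 37, 65) rack frame [-27.   59.8] [28.6 89.2] 89.87417602539062
shift [-0.4104 -0.3236  0.0139] turn [ 5.0000e-04  7.0000e-04 -2.5008e+00]
```

```bash
python3 -m jog '[[[-0.012,-0.009,0],[0,0,-0.08]],[[-0.035,-0.027,0],[0,0,-0.22]],[[-0.06,-0.047,0],[0,0,-0.36]],[[-0.085,-0.067,0],[0,0,-0.5]],[[-0.11,-0.087,0],[0,0,-0.64]],[[-0.135,-0.107,0],[0,0,-0.78]],[[-0.16,-0.126,0],[0,0,-0.92]],[[-0.185,-0.146,0],[0,0,-1.06]],[[-0.21,-0.166,0],[0,0,-1.2]],[[-0.235,-0.185,0],[0,0,-1.34]],[[-0.26,-0.205,0],[0,0,-1.48]],[[-0.285,-0.225,0],[0,0,-1.62]],[[-0.31,-0.244,0],[0,0,-1.76]],[[-0.335,-0.264,0],[0,0,-1.9]],[[-0.36,-0.284,0],[0,0,-2.04]],[[-0.38,-0.3,0.005],[0,0,-2.18]],[[-0.395,-0.313,0.01],[0,0,-2.32]],[[-0.407,-0.321,0.014],[0,0,-2.44]],[[-0.4105,-0.3236,0.014],[0,0,-2.5]],[[-0.4105,-0.3236,0.014],[0,0,-2.5]]]' 0.06
python3 -m jog '[[[0,0,0],[0,0,0]],[[0,0,0],[0,0,0]]]'|grep zz
python3 - <<'E'
from h import *
print(state()["ee_pos"])
w,c=grab("wrist","pics/w13.png");p=plungers(w,c)
q=min(p,key=lambda r:abs(r[0][0][0]-405)+abs(r[0][0][1]-292))[0][0]
goto([*q,0.8],1.642)
E
```

```text
clock: 28.95
ee_pos: [404.8, 293.1, 168.7]
eef_rot: [-2.14, -2.298, 0.005]
force: [0.3, -0.3, -0.9]
width: 60.1
grasp_force: 0.0
[405.12597844 292.27761629 169.92490015]
[[404.5, 292.2], [28.1, 55.6], 4.0] [252. 177.]
shift [ 1.000e-04 -5.000e-04  1.693e-01] turn [-0.0007  0.0006 -0.0024]
```

```bash
python3 -m jog '[[[0,0,0.03],[0,0,0]],[[0,0,0.07],[0,0,0]],[[0,0,0.11],[0,0,0]],[[0,0,0.14],[0,0,0]],[[0,0,0.16],[0,0,0]],[[0,0,0.168],[0,0,0]],[[0,0,0.168],[0,0,0]]]' 0.06 | egrep "ee_pos|^force"
python3 -m jog '[[[0,0,0],[0,0,0]],[[0,0,0],[0,0,0]],[[0,0,0],[0,0,0]],[[0,0,0],[0,0,0]],[[0,0,0],[0,0,0]],[[0,0,0],[0,0,0]]]' 0.015 40
python3 - <<'E'
from h import *
goto([655,160,60.5],np.pi/2+.055)
E
```

```text
ee_pos: [404.2, 292.0, 1.6]
force: [-0.6, -0.5, 1.1]
clock: 30.5
ee_pos: [405.4, 292.9, 3.0]
eef_rot: [2.141, 2.298, 0.001]
force: [-0.6, -0.0, 2.9]
width: 25.3
grasp_force: 40.0
shift [-0.1502  0.2397 -0.0573] turn [ 0.0009 -0.      0.0154]
```

```bash
python3 -m jog '[[[0,0,-0.01],[0,0,0]],[[0,0,-0.04],[0,0,0]],[[0,0,-0.075],[0,0,0]],[[-0.015,0.025,-0.085],[0,0,0.005]],[[-0.04,0.06,-0.085],[0,0,0.015]],[[-0.06,0.1,-0.085],[0,0,0.015]],[[-0.085,0.14,-0.085],[0,0,0.015]],[[-0.11,0.18,-0.08],[0,0,0.015]],[[-0.135,0.215,-0.07],[0,0,0.015]],[[-0.148,0.236,-0.06],[0,0,0.015]],[[-0.15,0.24,-0.059],[0,0,0.015]],[[-0.15,0.24,-0.059],[0,0,0.015]],[[-0.15,0.24,-0.059],[0,0,0.015]]]' - 40
python3 - <<'E'
from h import *
s=state();print(s["ee_pos"],s["force"])
w,c=grab("wrist","pics/w14.png");g=cv2.cvtColor(w,cv2.COLOR_RGB2GRAY)
for i in range(100,136,4): print(i,g[i,214:292:3].tolist())
E
```

```text
clock: 31.8
ee_pos: [653.3, 160.8, 61.3]
eef_rot: [-2.157, -2.282, 0.002]
force: [-0.4, 0.8, -2.5]
width: 26.2
grasp_force: 40.0
[653.33179265 160.81592895  61.30265067] [-0.42184373  0.82455417 -2.49481794]
100 [32, 34, 30, 33, 33, 38, 38, 37, 32, 37, 33, 41, 43, 41, 44, 37, 35, 33, 33, 38, 73, 82, 81, 83, 81, 81]
104 [35, 35, 33, 31, 35, 33, 30, 37, 33, 36, 38, 36, 36, 36, 30, 41, 36, 33, 36, 37, 76, 81, 80, 82, 84, 85]
108 [38, 36, 39, 37, 31, 18, 14, 20, 25, 17, 29, 23, 33, 28, 30, 26, 27, 25, 25, 23, 61, 81, 82, 82, 78, 84]
112 [38, 33, 37, 39, 35, 18, 15, 25, 19, 23, 26, 29, 32, 31, 23, 25, 22, 22, 27, 26, 66, 83, 83, 81, 82, 84]
116 [35, 29, 33, 31, 31, 10, 13, 17, 25, 21, 28, 30, 32, 24, 27, 23, 25, 26, 22, 22, 65, 83, 82, 80, 79, 83]
120 [39, 36, 35, 38, 33, 13, 19, 25, 19, 25, 23, 29, 29, 32, 33, 26, 24, 23, 25, 22, 68, 82, 83, 83, 82, 84]
124 [39, 39, 32, 34, 34, 11, 16, 11, 23, 25, 26, 28, 28, 31, 24, 27, 28, 24, 19, 22, 66, 81, 82, 81, 83, 82]
128 [31, 33, 31, 30, 33, 18, 13, 19, 24, 24, 28, 30, 32, 26, 29, 27, 29, 28, 24, 14, 69, 84, 82, 81, 84, 84]
132 [34, 36, 28, 34, 32, 115, 127, 119, 94, 120, 111, 105, 109, 109, 109, 133, 113, 142, 161, 173, 125, 84, 84, 82, 82, 83]
```

The +y end is square again, so the chamfered end goes in first and this one needs a flip too. I shift 1 mm in x and insert.

```bash
python3 -m jog '[[[-0.015,0.001,0],[0,0,0]],[[-0.03,0.001,0],[0,0,0]],[[-0.042,0.001,0],[0,0,0]],[[-0.05,0.001,0],[0,0,0]],[[-0.056,0.001,0],[0,0,0]],[[-0.062,0.001,0],[0,0,0]],[[-0.066,0.001,0],[0,0,0]],[[-0.068,0.001,0],[0,0,0]],[[-0.068,0.001,0],[0,0,0]]]' - 40|egrep 'ee_pos|^force'
for i in 1 2; do python3 -m jog '[[[-0.001,0,0],[0,0,0]],[[-0.002,0,0],[0,0,0]],[[-0.002,0,0],[0,0,0]]]' - 40|egrep 'ee_pos|^force'; done
```

```text
ee_pos: [659.5, 92.0, 61.3]
force: [0.4, 0.6, -1.8]
ee_pos: [659.6, 90.2, 61.4]
force: [-0.4, -0.6, -2.5]
ee_pos: [659.9, 88.7, 61.6]
force: [-0.3, 2.0, -1.0]
```

```bash
python3 -m jog '[[[-0.001,0,0],[0,0,0]],[[-0.002,0,0],[0,0,0]],[[-0.003,0,0],[0,0,0]],[[-0.003,0,0],[0,0,0]]]' - 40|egrep 'ee_pos|^force'
python3 -m jog '[[[0.02,0,0],[0,0,0]],[[0.05,0,0],[0,0,0]],[[0.08,0,0],[0,0,0]],[[0.08,0,-0.05],[0,0,0]],[[0.08,0,-0.09],[0,0,0]],[[0.08,0,-0.09],[0,0,0]],[[0.08,0,-0.09],[0,0,0]]]' - 40
python3 - <<'E'
from h import *
goto([524.4,-225.6,75],2.283-np.pi)
E
```

```text
ee_pos: [660.0, 88.2, 61.9]
force: [0.9, 8.5, -0.2]
clock: 34.45
ee_pos: [656.4, 164.5, 152.7]
eef_rot: [2.157, 2.28, 0.002]
force: [-0.1, 0.2, -2.9]
width: 25.6
grasp_force: 40.0
shift [-0.3821 -0.1536  0.0778] turn [ 0.0026 -0.0026  2.4846]
```

```bash
python3 -m jog '[[[-0.01,-0.004,0],[0,0,0.08]],[[-0.03,-0.012,0],[0,0,0.22]],[[-0.052,-0.021,0],[0,0,0.36]],[[-0.074,-0.03,0],[0,0,0.5]],[[-0.096,-0.039,0],[0,0,0.64]],[[-0.118,-0.048,0],[0,0,0.78]],[[-0.14,-0.057,0],[0,0,0.92]],[[-0.162,-0.066,0],[0,0,1.06]],[[-0.184,-0.074,0],[0,0,1.2]],[[-0.206,-0.083,0],[0,0,1.34]],[[-0.228,-0.092,0],[0,0,1.48]],[[-0.25,-0.101,0],[0,0,1.62]],[[-0.272,-0.11,0],[0,0,1.76]],[[-0.294,-0.118,0],[0,0,1.9]],[[-0.316,-0.127,0],[0,0,2.04]],[[-0.338,-0.136,0],[0,0,2.18]],[[-0.358,-0.144,0],[0,0,2.32]],[[-0.375,-0.15,0],[0,0,2.44]],[[-0.382,-0.1535,0],[0,0,2.485]],[[-0.382,-0.1535,0],[0,0,2.485]]]' - 40|grep ee_pos
python3 -m jog '[[[0,0,0.02],[0,0,0]],[[0,0,0.05],[0,0,0]],[[0,0,0.078],[0,0,0]],[[0,0,0.078],[0,0,0]],[[0,0,0.078],[0,0,0]]]' - 40 | grep ee_pos
python3 - <<'E'
from h import *
goto([524.4,-225.6,49],2.283-np.pi)
E
```

```text
ee_pos: [520.8, -225.4, 148.6]
ee_pos: [522.3, -223.9, 72.3]
shift [ 0.0027 -0.0005  0.0233] turn [0.0016 0.0032 0.0008]
```

```bash
python3 -m jog '[[[0.002,0,0.008],[0,0,0]],[[0.002,0,0.016],[0,0,0]],[[0.002,0,0.0235],[0,0,0]],[[0.002,0,0.0235],[0,0,0]]]' - 40|egrep 'ee_pos|^force'
for i in 1 2; do python3 -m jog '[[[0,0,0.001],[0,0,0]],[[0,0,0.002],[0,0,0]],[[0,0,0.002],[0,0,0]]]' - 40|egrep 'ee_pos|^force'; done
```

```text
ee_pos: [523.7, -225.9, 48.9]
force: [-0.1, 0.5, -2.0]
ee_pos: [524.8, -226.6, 48.3]
force: [-0.0, -0.5, -2.1]
ee_pos: [524.9, -226.9, 47.1]
force: [-1.9, 0.0, 5.0]
```

```bash
python3 -m jog '[[[0,0,0.0005],[0,0,0]],[[0,0,0.001],[0,0,0]],[[0,0,0.001],[0,0,0]]]' - 40|egrep 'ee_pos|^force'
python3 -m jog '[[[0,0,0],[0,0,0]],[[0,0,0],[0,0,0]],[[0,0,0],[0,0,0]],[[0,0,0],[0,0,0]],[[0,0,-0.02],[0,0,0]],[[0,0,-0.06],[0,0,0]],[[0,0,-0.1],[0,0,0]],[[-0.03,0,-0.13],[0,0,0]],[[-0.06,0,-0.14],[0,0,0]],[[-0.06,0,-0.14],[0,0,0]],[[-0.06,0,-0.14],[0,0,0]]]' 0.045 40
python3 - <<'E'
from h import *
s=state();w,c=grab("wrist","pics/w15.png")
C=np.array([468.4,-273.9]);X=np.array([-.653,.757]);Y=np.array([-.757,-.653])
h=cv2.cvtColor(w,cv2.COLOR_RGB2HSV);b=cv2.inRange(h,(105,110,50),(125,255,255))
for k in cv2.findContours(b,cv2.RETR_EXTERNAL,cv2.CHAIN_APPROX_NONE)[0]:
    if cv2.contourArea(k)>150:
        W=np.array([onz(c,*p,73)[:2] for p in k.reshape(-1,2)])-C; W=np.c_[W@X,W@Y].astype(np.float32)
        print(cv2.boundingRect(k),"rack frame",W.min(0).round(1),W.max(0).round(1),cv2.minAreaRect(W)[2])
# end widths: dark end pieces past the blue rail for each plunger
g=cv2.cvtColor(w,cv2.COLOR_RGB2GRAY)
for y in(-73,2,77):
  for x in(63,66,69,72,74):
    print(y,x,[int(g[int(round(v)),int(round(u))]) if 0<=u<511.5 and 0<=v<383 else -1 for u,v in (proj(c,[*(C+(x+2)*X+(y+t)*Y),62]) for t in range(-15,16,3))])
E
```

```text
ee_pos: [524.9, -226.9, 47.0]
force: [-4.1, 1.3, 9.8]
clock: 39.35
ee_pos: [485.6, -180.9, 185.2]
eef_rot: [2.856, -1.307, 0.002]
force: [0.3, 0.0, -0.5]
width: 44.9
grasp_force: 0.0
(421, 158, 32, 22) rack frame [35.1 84.2] [ 54.9 113.1] 80.59535217285156
(343, 158, 50, 22) rack frame [35.2 11.7] [55.  57.3] 0.08291400223970413
(265, 157, 51, 22) rack frame [ 34.4 -60.4] [ 54.2 -13.8] 0.08080172538757324
(209, 157, 29, 22) rack frame [  34.5 -112.3] [ 54.2 -86. ] 0.08080452680587769
(3, 139, 96, 121) rack frame [  18.3 -318.4] [ 137.6 -215.2] 52.7275505065918
(0, 116, 37, 27) rack frame [  -1.9 -300. ] [  21. -266.] 23.619098663330078
(316, 90, 36, 64) rack frame [-24.5 -14.5] [30.7 14. ] 89.4963607788086
(238, 88, 28, 64) rack frame [-26. -85.] [ 28.9 -61. ] 89.49268341064453
(392, 87, 47, 65) rack frame [-27.   54.3] [28.7 90.2] 0.08364676684141159
-73 63 [70, 119, 224, 244, 246, 231, 214, 180, 136, 67, 70]
-73 66 [71, 66, 35, 47, 80, 89, 65, 47, 22, 63, 70]
-73 69 [71, 68, 53, 20, 26, 15, 20, 9, 53, 69, 72]
-73 72 [70, 72, 66, 47, 13, 22, 13, 39, 70, 70, 71]
-73 74 [71, 69, 70, 68, 31, 25, 30, 64, 72, 71, 70]
2 63 [71, 167, 227, 242, 250, 240, 226, 208, 157, 86, 69]
2 66 [65, 48, 108, 198, 232, 229, 214, 187, 137, 69, 69]
2 69 [66, 69, 26, 22, 22, 27, 29, 21, 28, 67, 69]
2 72 [71, 70, 68, 22, 19, 15, 23, 18, 66, 69, 69]
2 74 [71, 68, 67, 51, 22, 23, 16, 51, 71, 69, 70]
77 63 [68, 75, 153, 221, 245, 243, 234, 221, 188, 111, 68]
77 66 [72, 52, 19, 28, 32, 50, 65, 69, 49, 45, 67]
77 69 [73, 71, 54, 12, 18, 22, 21, 12, 39, 70, 70]
77 72 [68, 72, 72, 30, 15, 24, 17, 35, 70, 69, 71]
77 74 [72, 68, 68, 60, 36, 27, 29, 66, 69, 70, 70]
```

All three are seated in line with the rack, centred within about 3 mm, and each tapers on the blue-rail side. I hand the job in.

```bash
python3 -c "
from station import *
print(state()['joint_velocities'].round(3)); print(sign_off())"
```

```text
[-0.007  0.024 -0.004  0.001  0.002 -0.001]
the job is handed in; nothing more can be done
None
```

I pushed all three plungers onto the bore stop and racked each one before taking the next, chamfered end to the blue rail; I handed the job in at about 39 s, and `sign_off()` gave no verdict.

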